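Close the phone press with one fingertip

TASK

Close the phone press. With a fingertip, push the carrier by its upright front plate all the way in, then push the arms of the star handle round clockwise, still with a fingertip, until the pad meets the phone and go on about a quarter of a turn, so that the phone is held firmly but not crushed. Only push, lightly: do not grip the handle or the carrier, do not touch the phone, and leave everything else on the bench as it lies.

Things in the scene. Friction and masses are not known exactly. Their poses are not given: they have to be found in the camera images.
- press: Bench screw press: fixed aluminium frame, 190 (its x) x 170 (its y) mm, four 16 mm steel posts, top plate 138 to 154 mm above the bench, brass nut on it up to 166 mm. Origin: on the bench under the centre of the press, on the axis of the screw. Its z is up; the carrier goes in along its +x and comes out along its -x. The frame does not move.
- carrier (a joint): How far the sliding carrier is pulled out along the press's -x (m): 0 = fully home against its stop, at most 0.07; starts 0.05 out. Slides stiffly (about 2 N) and stays where it is left.
- front_plate (a point): Top middle of the outer face of the carrier's upright front plate (axes as the press). The plate is 80 mm wide (press y), 6 mm thick, upright from 21 to 65 mm above the bench; push it along the press's +x. When home, its outer face is 168 mm from the screw's axis.
- phone: Slim dark phone, 150 x 75 x 8.3 mm, 180 g, lying face down in the carrier's nest, its long side along the press's x, in a nest with 5 mm high guides. Origin: centre of its underside.
- phone_top (a point): Centre of the phone's upper face, axes as the phone. It lies under the middle of the pad when the carrier is home.
- star (a joint): Turn of the star handle (rad), growing clockwise as seen from above, beyond one turn too. Clockwise lowers the pad 8 mm a turn and the handle goes down with it. Right-hand screw, moderate friction (0.06 N m), stays where it is left; no end stop is met.
- hub (a point): Middle of the star handle's hub (36 mm across, its top 21 mm above this point), on the screw's axis at the height of the arms, about 195 mm above the bench at the start. Its z is up, its x points along one of the three arms. At the start 25 mm of height are free under the arms over the brass nut (44 mm across), 35 mm beyond it over the top plate; less as the handle goes down.
- ball (a point): Centre of the black ball (25 mm across) on the end of the arm along the hub's x, 78 mm from the axis. The three equal arms are level round steel rods, 12 mm thick, 120 degrees apart, bare from 18 to 66 mm from the axis.
- pad_face (a point): Centre of the underside of the black rubber pad (140 x 68 mm) below the ram, axes as the press. Touches when it comes down to the height of phone_top.
- pad (a joint): How far the pad has been pushed up into its springs (m): 0 = hanging free, not touching; grows once it rests on the phone, about 2 mm for a quarter turn of the handle past first touch. Springs: 5 N per mm in all.
- bottle: Bystander: clear dropper bottle, 42 mm across, 110 mm tall, standing. Origin: centre of its underside. To be left alone.
- dish: Bystander: small steel screw dish, 64 mm across, 18 mm high. Origin: centre of its underside. To be left alone.
- driver: Bystander: small screwdriver with black handle, 150 mm long, lying. Origin: centre of its underside. To be left alone.
- tweezers: Bystander: steel tweezers, 120 mm long, 8 mm high, lying. Origin: centre of its underside. To be left alone.
- old_phone: Bystander: black keypad phone, 120 x 48 x 14 mm, lying. Origin: centre of its underside. To be left alone.
- tape: Bystander: amber roll of tape, 72 mm across, 16 mm high, lying flat. Origin: centre of its underside. To be left alone.
- battery: Bystander: flat dark battery, 62 x 42 x 6 mm, lying. Origin: centre of its underside. To be left alone.
- spudger: Bystander: black plastic pry stick, 135 mm long, 7 mm high, lying. Origin: centre of its underside. To be left alone.
Not all that is in view belongs to the job. There is more than one size of the phone; the one meant has the size given above.

How it is judged (in metres and radians):
On the way, in this order (a step that is already met when the one before it is completed fails the run):
1. the carrier is fully home while the pad is still clear of the phone (value of joint carrier below 0.002 m and value of joint pad below 0.0004 m), for 0.2 s.
2. the pad presses on the phone (value of joint pad above 0.0007 m), for 0.2 s.
At the end, for the whole second after the job is handed in: The carrier is home to 2.5 mm, the phone lies in its nest under the pad (to 6 mm), the pad's springs are pressed in 0.7 to 4.5 mm (about a tenth to half a turn past first touch), and the handle is at rest (value of joint carrier below 0.0025 m and value of joint pad between 0.0007 and 0.0045 m and velocity of joint star between -0.05 and 0.05 rad/s and x of phone in the frame of press between -0.006 and 0.006 m and y of phone in the frame of press between -0.005 and 0.005 m).
It fails at once if the pad is wound down too hard and the phone is crushed (springs in by more than 5.5 mm) (value of joint pad above 0.0055 m).
It fails at once if the star handle is gripped or wrenched (more than 25 N from the fingers) (contact force between the fingers and star above 25 N).
It fails at once if the carrier is gripped or rammed (more than 35 N from the fingers) (contact force between the fingers and carrier above 35 N).
It fails at once if the robot touches the phone, or the phone is lifted or tipped out of its nest (contact force between any of the fingers, the arm and phone above 1 N or z of phone in the frame of press above 0.034 m or angle between phone's own z axis and vertical above 0.1 rad).
It fails at once if a bystander is moved by more than 20 mm (distance of any of bottle, dish, driver, tweezers, old_phone, tape, battery, spudger from where it was at the start of the episode above 0.02 m).
It also fails if it takes over 72 s, if anything falls off the work surface, if the arm or the gripper's body presses on something with over 40 N, if the wrist force passes 120 N, or if a joint passes its speed limit or range.

ROBOT

A 6-joint arm with a two-finger parallel gripper is mounted at the origin on the work surface. World frame = base frame: x ahead of the robot, y to its left, z up, the work surface at z = 0. Lengths are in m, angles in degrees, forces in N, time in s.
With the tool pointing down it reaches from about 0.4 to 0.825 m from the base axis. Payload 7 kg.
Tool frame: the origin (TCP) lies at the very end of the fingers, on their centre line; the grasp point (between the pads) lies 19 mm behind it (r.grasp_offset is the z of the grasp point in the tool frame, in m); z points along the fingers, y is the direction in which the jaws open and shut (so a half turn about z gives the same grasp; the last joint's range is limited). The gripper opens to 88 mm and grips with 3 to 60 N. Pads are 19 mm wide; open, the fingers measure 130 mm over their backs; the gripper's body (78 mm by 193 mm) begins 47 mm behind the grasp point.
Start: joints at [16.507, 20.546, 0.682, 0, -70.136, -16.507], TCP at [0.675, -0, 0.196] pointing down, gripper open.
Joint ranges: [-176.03, 176.03], [-82.01, 121.73], [-58.28, 71.71], [-173.87, 95.51], [-174.79, -0.11], [-173.66, 173.66]. Speed limits (degrees/s): [136.94, 136.94, 172.46, 180, 180, 180].

INTERFACE

Orientations are given as [roll, pitch, yaw] about the fixed x, y, z axes, in that order (R = Rz(yaw) Ry(pitch) Rx(roll)).
In Python, from plant import r gives the robot as it stands.
- The arm moves only by the tool carry_out, never from a script. Its argument "plan" is a list of rows, each a list of 6 numbers: the shift along the world's x, y, z in m, then the turn, a rotation vector about the world's x, y, z in rad. In form: [[tx, ty, tz, wx, wy, wz], ...]. A call has 1 to 12 rows; each row shifts and turns the pose as measured when the row begins; what a row does not reach is not made up. A row lasts 1/12 s, in which the tool goes at most 41.7 mm and 7.16 degrees, less where a joint would pass 70% of its speed; a pose out of reach is approached as far as the arm can. A call with a gripper value outside its range is refused whole. "fingers" is the closure, from -1 (fully open) to 1 (shut), set as the call begins (left out, the last holds). The fingers move at their own pace and stop on an object; "force" is the grip in N (left out, the last holds). Time passes only in rows, so rows that do not move let the fingers close. It gives the time, the measured TCP pose, the force and the opening at its end, in the units of the state.
- r.get_state(): the state, without advancing time (a new reading comes with each control period).
- r.capture(name): name is "scene" or "side" or "wrist"; returns the picture (384x512x3 uint8, red, green, blue); there is no depth.
- r.camera_model(name): a dict with "fov_y" (degrees; the focal length in pixels is half the picture's height over the tangent of half this angle, whatever the lens; pixels are square), "cx", "cy" (the principal point, pixels), "R" (3x3) and "t" (3): a world point X has camera coordinates R X + t; the wrist camera has in their place "mount" (4x4, takes a point from camera to tool coordinates, whose origin is the TCP and whose axes are the flange's). Camera axes: x right, y down, z forward; pixel columns grow to the right and rows downward; lengths in m; the calibration is good to about 2 mm. A picture is of the moment at which its call begins: read the wrist's pose just before it. camera_model takes no time and is no camera call.
- r.close_job(): hands the job in, once; it reports no verdict.
The state is a dict: "time_s": time; "joints": joint angles; "qd": joint speeds; "joint_torque": joint torques, N m; "tcp_pos": TCP position; "eef_rot": TCP orientation; "contact_force": force on the tool from outside, world axes, zero at the start; "moment": the same for the moment, N m; "gripper_width": finger opening in m.
Only numpy, scipy, OpenCV 4.12 (cv2) and the standard library are available. Lean on these libraries where they do the work, as an engineer would, in place of code of your own. Each camera call takes 0.05 s, during which the arm holds its last target.

## Working session

There is one attempt and no reset: what is moved stays moved. The work goes in short steps, Python scripts to look and compute and a tool call to move; the robot and the scene stay as the last step left them, time stands still between calls to the robot, and variables do not carry over. Pictures are saved under pics/ and viewed, and the job is handed in when it is done.

Besides the shell and the picture viewer there is one more tool, called after "Call:" as name([rows], argument=value, ...), one row to a line, values as JSON. carry_out: Moves the arm, as the interface text tells. Its arguments: {"type":"object","properties":{"plan":{"type":"array"},"fingers":{"type":"number"},"force":{"type":"number"}},"required":["plan"]}

```bash
mkdir -p pics; ls; python3 - <<'E'
from plant import r
import cv2
s=r.get_state();print(s)
for n in ("scene","side","wrist"):
    im=r.capture(n);cv2.imwrite(f"pics/{n}0.png",im[:,:,::-1]);print(n,r.camera_model(n))
E
```

```text
pics
{'time_s': 0.0, 'joints': array([ 1.65064625e+01,  2.05919039e+01,  6.32259528e-01, -2.00602251e-02,
       -7.01351711e+01, -1.65071874e+01]), 'qd': array([0.03075421, 0.05943963, 0.03898419, 0.12756502, 0.02775031,
       0.04769379]), 'joint_torque': array([-8.00930356e-04, -5.82726967e+01,  2.93058443e+01,  6.99745238e+00,
        6.93249181e-03, -2.06530804e-04]), 'tcp_pos': array([ 6.74450152e-01, -4.01158491e-05,  1.95506123e-01]), 'eef_rot': array([ 1.79903734e+02, -8.86263032e-03, -9.00075496e+01]), 'contact_force': array([ 0.04343755, -0.29218186, -0.32149245]), 'moment': array([-0.02232695, -0.00686382,  0.04060543]), 'gripper_width': 0.08744138637422467}
scene {'fov_y': 49.728785602335655, 'cx': 252.05508864083973, 'cy': 191.68045012773428, 'R': array([[ 0.38335229,  0.92360166, -0.00100211],
       [ 0.49105628, -0.20473768, -0.84672677],
       [-0.78224341,  0.32410255, -0.53202705]]), 't': array([-0.22950495, -0.11860309,  1.49849395])}
side {'fov_y': 47.568210225054074, 'cx': 257.9524324209963, 'cy': 191.5274556931507, 'R': array([[ 0.91505326, -0.40287682, -0.01917808],
       [-0.29210267, -0.62916395, -0.72029768],
       [ 0.27812509,  0.66471271, -0.69339992]]), 't': array([-0.45235128,  0.28855236,  1.05819596])}
wrist {'fov_y': 61.856105246654025, 'cx': 253.83923855444453, 'cy': 192.83471026434015, 'mount': array([[-4.70646304e-04, -9.63635276e-01, -2.67220572e-01,
         7.01617109e-02],
       [ 9.99999327e-01, -1.70205520e-04, -1.14747881e-03,
         2.65926150e-04],
       [ 1.06026864e-03, -2.67220933e-01,  9.63634707e-01,
        -1.88382486e-01],
       [ 0.00000000e+00,  0.00000000e+00,  0.00000000e+00,
         1.00000000e+00]])}
```

View pics/scene0.png

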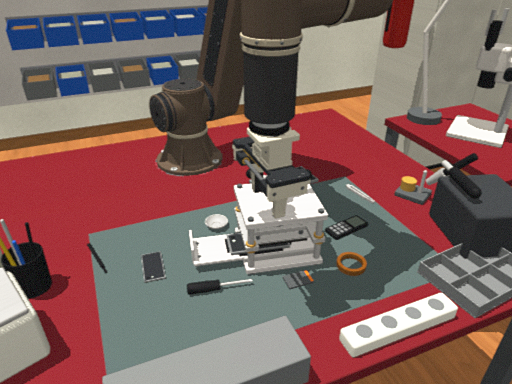

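View pics/side0.png

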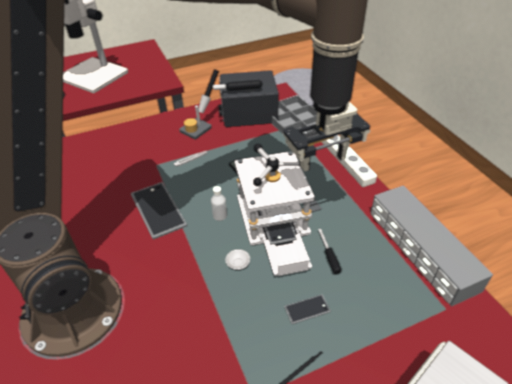

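View pics/wrist0.png

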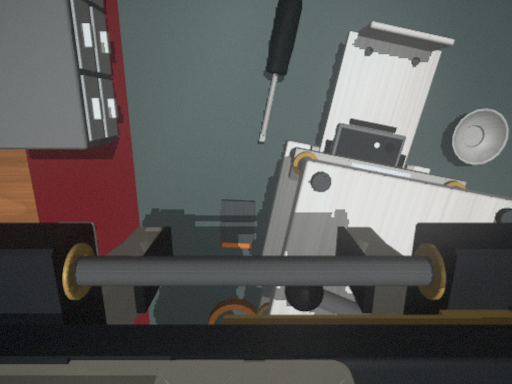

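```bash
python3 - <<'E'
import cv2
a=cv2.imread('pics/scene0.png')[110:290,170:370];b=cv2.imread('pics/side0.png')[130:290,200:340]
cv2.imwrite('pics/c1.png',cv2.resize(a,None,fx=4,fy=4,interpolation=2)[:600]);cv2.imwrite('pics/c1b.png',cv2.resize(a,None,fx=4,fy=4,interpolation=2)[120:])
cv2.imwrite('pics/c2.png',cv2.resize(b,None,fx=3.75,fy=3.75,interpolation=2))
E
```

```text
(no output)
```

View pics/c1b.png

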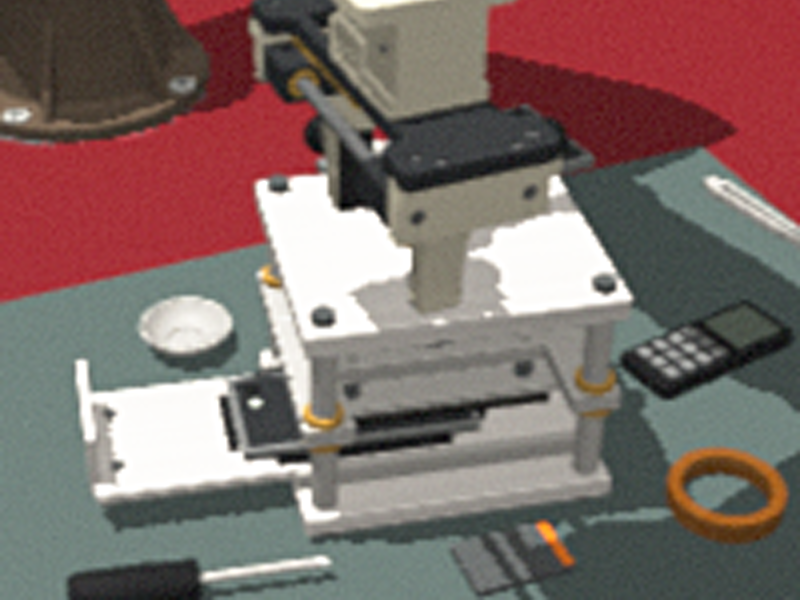

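View pics/c2.png

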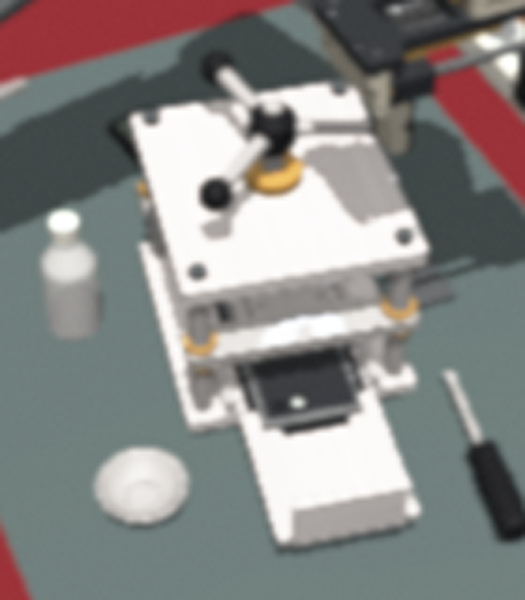

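```bash
cat > h.py <<'E'
import numpy as np
from plant import r
def K(n):
    m=r.camera_model(n);f=192/np.tan(np.radians(m['fov_y']/2));return m,f
def ray(n,u,v):
    m,f=K(n);d=m['R'].T@np.array([(u-m['cx'])/f,(v-m['cy'])/f,1]);c=-m['R'].T@m['t'];return c,d
def onz(n,u,v,z):
    c,d=ray(n,u,v);return c+d*(z-c[2])/d[2]
def proj(n,X):
    m,f=K(n);p=m['R']@np.array(X)+m['t'];return np.array([m['cx']+f*p[0]/p[2],m['cy']+f*p[1]/p[2]])
def tri(*obs):
    A=np.zeros((3,3));b=np.zeros(3)
    for n,u,v in obs:
        c,d=ray(n,u,v);d/=np.linalg.norm(d);P=np.eye(3)-np.outer(d,d);A+=P;b+=P@c
    return np.linalg.solve(A,b)
E
python3 - <<'E'
from h import *
np.set_printoptions(precision=4,suppress=True)
S=lambda u,v:(200+u/3.75,130+v/3.75)
C=lambda u,v:(170+u/4,140+v/4)
B=np.array([onz('side',*S(*p),.156) for p in [(152,118),(339,90),(403,236),(197,271)]]);print('bolts side\n',B,B.mean(0))
print('bolts scene\n',np.array([onz('scene',*C(*p),.156) for p in [(277,184),(603,283),(322,317)]]))
e=B[0]+B[1]-B[2]-B[3];print('yaw +x',np.degrees(np.arctan2(e[1],e[0])), 'len',np.linalg.norm(B[0]-B[3]),np.linalg.norm(B[0]-B[1]))
print('hub',onz('side',*S(272,122),.210),'balls',onz('side',*S(219,67),.195),onz('side',*S(215,194),.195))
print('plate tri', tri(('side',*S(293,507)),('scene',*C(83,365))))
for p in [(290,508),(416,490),(285,545),(415,515)]: print('fp',onz('side',*S(*p),.065),onz('side',*S(*p),.021))
print('scene fp',onz('scene',*C(83,365),.065),onz('scene',*C(99,500),.021))
print('bottle',onz('side',*S(75,325),0),'dish',onz('side',*S(142,490),.009))
E
```

```text
bolts side
 [[ 0.5201  0.1711  0.156 ]
 [ 0.66    0.1417  0.156 ]
 [ 0.6282 -0.0174  0.156 ]
 [ 0.4875  0.0109  0.156 ]] [0.574  0.0766 0.156 ]
bolts scene
 [[ 0.4865  0.012   0.156 ]
 [ 0.6596  0.1448  0.156 ]
 [ 0.6284 -0.0159  0.156 ]]
yaw +x 78.61395175683685 len 0.16349730147228392 0.14286557530465738
hub [0.5711 0.0714 0.21  ] balls [0.5702 0.1599 0.195 ] [0.5127 0.0363 0.195 ]
plate tri [ 0.4944 -0.1243  0.0583]
fp [ 0.4901 -0.1301  0.065 ] [ 0.5046 -0.101   0.021 ]
fp [ 0.5715 -0.1514  0.065 ] [ 0.5901 -0.1233  0.021 ]
fp [ 0.4747 -0.1548  0.065 ] [ 0.4884 -0.127   0.021 ]
fp [ 0.5612 -0.1687  0.065 ] [ 0.5793 -0.1416  0.021 ]
scene fp [ 0.502  -0.1249  0.065 ] [ 0.5768 -0.1393  0.021 ]
bottle [0.4349 0.14   0.    ] dish [ 0.421 -0.036  0.009]
```

Possible targets: black phone in the carrier nest, side (283,233) and scene (236,243). The small phones at side (307,308) and scene (153,266), the keypad phone at scene (347,227), the large tablet at side (158,208) and the power strip are all distractors. The front plate is at side ~(293,270) and scene ~(193,245), and the star hub is at side (272,164). The close crops confirm this choice. The press centre is about (0.574, 0.077), with its +x at yaw 78.6°.

Call:
carry_out([
  [0,-0.034,0,0,0,-0.1],
  [-0.03,-0.034,0,0,0,-0.1],
  [-0.03,-0.034,0,0,0,0],
  [-0.03,-0.034,0,0,0,0],
  [-0.03,-0.034,0,0,0,0],
  [-0.03,0,0,0,0,0],
  [0,0,0,0,0,0],
  [0,0,0,0,0,0],
], fingers=1, force=20)

```text
time_s: 0.82
tcp_pos: [0.5242, -0.1648, 0.1905]
eef_rot: [179.5, -0.1, -101.9]
contact_force: [0.5, 0.2, 0.1]
gripper_width: 0.04
```

Call:
carry_out([
  [0,-0.01,0,0,0,0],
  [0,0,-0.03,0,0,0],
  [0,0,-0.03,0,0,0],
  [0,0,-0.03,0,0,0],
  [0,0,0,0,0,0],
])

```text
time_s: 1.23
tcp_pos: [0.5288, -0.1756, 0.1006]
eef_rot: [180.0, -0.0, -101.8]
contact_force: [-1.6, 0.2, -1.6]
gripper_width: 0.0068
```

```bash
python3 - <<'E'
from h import *
import cv2
s=r.get_state();print(s['tcp_pos'],s['eef_rot'],s['contact_force'],s['gripper_width'],s['time_s'])
a=r.capture('scene')[110:290,150:370,::-1];b=r.capture('side')[130:290,200:340,::-1];w=r.capture('wrist')[:,:,::-1]
cv2.imwrite('pics/d1.png',cv2.resize(a,None,fx=3.3,fy=3.3,interpolation=2));cv2.imwrite('pics/d2.png',cv2.resize(b,None,fx=3.75,fy=3.75,interpolation=2));cv2.imwrite('pics/d3.png',w)
E
```

```text
[ 0.52876184 -0.17556972  0.10060522] [ 1.79970596e+02 -3.31621943e-02 -1.01804261e+02] [-1.62358006  0.15016967 -1.63221345] 0.006799283713198611 1.2333
```

View pics/d1.png

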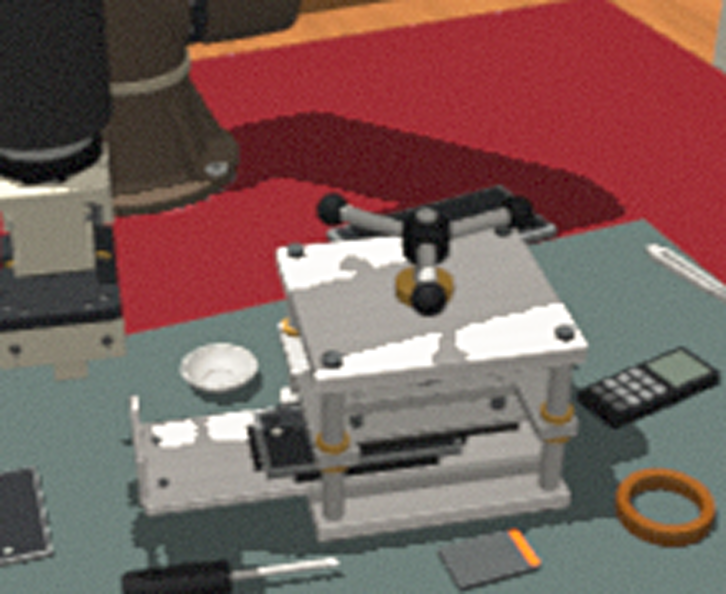

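View pics/d2.png

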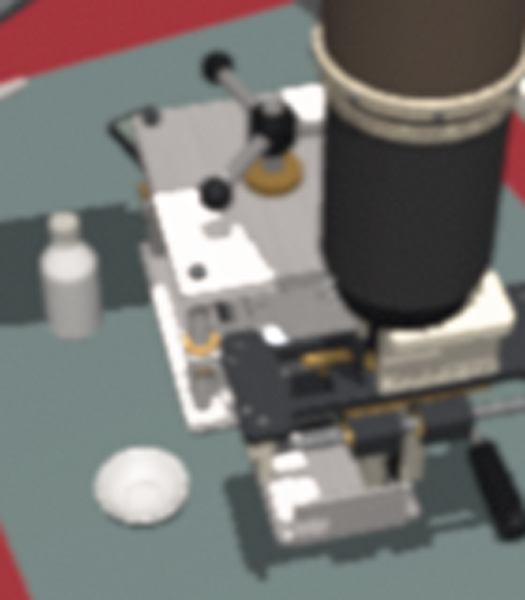

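View pics/d3.png

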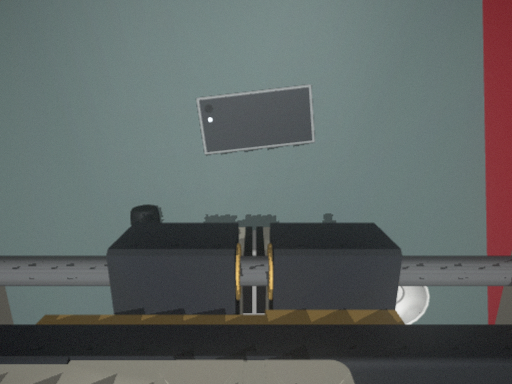

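The scene view shows the three balls at crop (332,210), (518,212) and (430,298), the carrier out, and the tool left of the front plate and clear of it. Next I go down.

Call:
carry_out([
  [0,0,-0.03,0,0,0],
  [0,0,-0.025,0,0,0],
  [0,0,-0.008,0,0,0],
  [0.002,0.01,0,0,0,0],
  [0,0,0,0,0,0],
])

```text
time_s: 1.8
tcp_pos: [0.5449, -0.1664, 0.0533]
eef_rot: [-178.6, 0.0, -101.5]
contact_force: [0.5, -1.3, 0.7]
gripper_width: 0.0004
```

Call:
carry_out([
  [0.001,0.005,0,0,0,0],
  [0.001,0.005,0,0,0,0],
  [0.001,0.005,0,0,0,0],
  [0,0,0,0,0,0],
])

```text
time_s: 2.13
tcp_pos: [0.5523, -0.1492, 0.0592]
eef_rot: [-178.1, 0.1, -101.4]
contact_force: [-0.8, -0.5, -0.3]
gripper_width: 0.0004
```

```bash
python3 - <<'E'
from h import *
s=r.get_state()
for k in s: print(k,np.round(s[k],3))
E
```

```text
time_s 2.133
joints [  4.822  17.106 -24.573   0.638 -46.472 -16.696]
qd [ 0.109 -0.836  0.584  0.19  -0.403  0.306]
joint_torque [  0.163 -47.439  23.416   5.563   0.116  -0.145]
tcp_pos [ 0.552 -0.149  0.059]
eef_rot [-1.78094e+02  7.40000e-02 -1.01441e+02]
contact_force [-0.809 -0.525 -0.32 ]
moment [ 0.013  0.083 -0.008]
gripper_width 0.0
```

Call:
carry_out([
  [0,0,0,0,0,0],
  [0,0,0,0,0,0],
  [0,0,0,0,0,0],
])

```text
time_s: 2.38
tcp_pos: [0.5532, -0.1484, 0.0607]
eef_rot: [-178.0, 0.1, -101.4]
contact_force: [-1.0, 0.8, -0.1]
gripper_width: 0.0003
```

```bash
python3 - <<'E'
from h import *
import cv2
s=r.get_state()
for k in s: print(k,np.round(s[k],4))
a=r.capture('scene')[110:290,150:370,::-1]
cv2.imwrite('pics/e1.png',cv2.resize(a,None,fx=3.3,fy=3.3,interpolation=2))
E
```

```text
time_s 2.3833
joints [  4.9032  16.9837 -24.5148   0.6518 -46.5221 -16.6982]
qd [ 0.0391 -0.1513  0.0417 -0.0479 -0.1803  0.0049]
joint_torque [ 1.36000e-01 -4.76762e+01  2.35939e+01  5.60600e+00  1.30300e-01
 -5.50000e-03]
tcp_pos [ 0.5532 -0.1484  0.0607]
eef_rot [-1.779656e+02  1.005000e-01 -1.013529e+02]
contact_force [-0.9788  0.7925 -0.1381]
moment [-0.0119  0.0499  0.0247]
gripper_width 0.0003
```

View pics/e1.png

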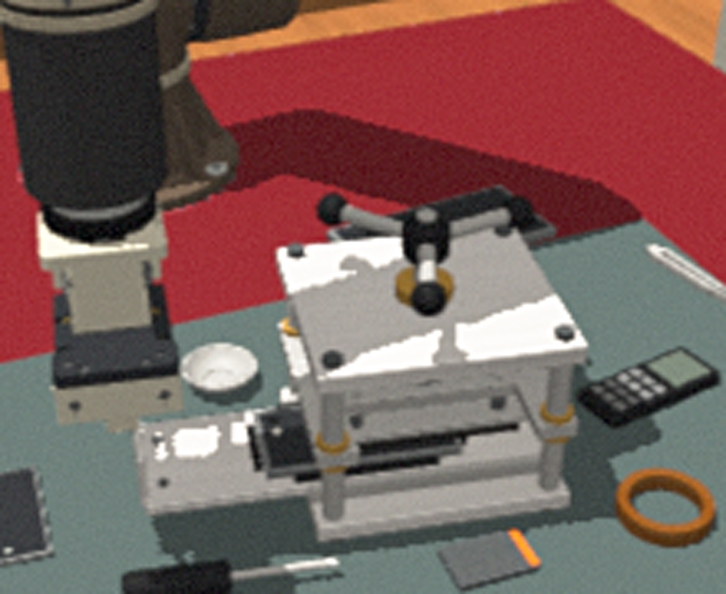

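Call:
carry_out([
  [0,-0.02,0,-0.03,0,0],
  [0,0,0,0,0,0],
])

```text
time_s: 2.6
tcp_pos: [0.5533, -0.1691, 0.0608]
eef_rot: [-177.6, -1.6, -101.4]
contact_force: [-0.3, 0.7, 0.2]
gripper_width: 0.0006
```

Call:
carry_out([
  [0,0,0,0,0,0],
  [0,0,0,0,0,0],
])

```text
time_s: 2.77
tcp_pos: [0.5528, -0.1693, 0.0605]
eef_rot: [-177.7, -1.6, -101.4]
contact_force: [-0.1, 0.1, 0.1]
gripper_width: 0.0002
```

Call:
carry_out([
  [-0.03,0,0,0,0,0],
])

```text
time_s: 2.85
tcp_pos: [0.527, -0.1691, 0.0606]
eef_rot: [-177.5, -1.6, -101.3]
contact_force: [1.3, -0.7, 1.8]
gripper_width: 0.0005
```

Call:
carry_out([
  [0,0,0,0,0,0],
])

```text
time_s: 2.93
tcp_pos: [0.5217, -0.1688, 0.0595]
eef_rot: [-177.8, -1.6, -101.5]
contact_force: [-2.3, -0.3, -0.6]
gripper_width: 0.0005
```

```bash
cat >> h.py <<'E'
from scipy.spatial.transform import Rotation as Ro
def roterr(yaw,roll=180,pitch=0):
    s=r.get_state();c=Ro.from_euler('xyz',s['eef_rot'],degrees=True);t=Ro.from_euler('xyz',[roll,pitch,yaw],degrees=True)
    return (t*c.inv()).as_rotvec()
PC=np.array([.574,.0766]);YAW=np.radians(78.6)
def press(p):
    d=np.array(p[:2])-PC;c,s=np.cos(YAW),np.sin(YAW);return np.array([c*d[0]+s*d[1],-s*d[0]+c*d[1]])
def world(p):
    c,s=np.cos(YAW),np.sin(YAW);return PC+np.array([c*p[0]-s*p[1],s*p[0]+c*p[1]])
def st(yaw=-101.4):
    s=r.get_state();print('t',s['time_s'],'tcp',np.round(s['tcp_pos'],4),'press',np.round(press(s['tcp_pos']),4),'rot',np.round(s['eef_rot'],1),'err',np.round(roterr(yaw),3),'F',np.round(s['contact_force'],1));return s
E
python3 -c "
from h import *
st()"
```

```text
t 2.9333 tcp [ 0.5217 -0.1688  0.0595] press [-0.2509  0.0027] rot [-177.8   -1.6 -101.5] err [0.035 0.033 0.001] F [-2.3 -0.3 -0.6]
```

Call:
carry_out([
  [0,-0.003,-0.01,0,0,0],
])

```text
time_s: 3.02
tcp_pos: [0.5231, -0.1716, 0.0512]
eef_rot: [-177.5, -1.5, -101.4]
contact_force: [1.6, -0.7, 0.4]
gripper_width: 0.0003
```

Call:
carry_out([
  [0,0,-0.01,0,0,0],
])

```text
time_s: 3.1
tcp_pos: [0.5226, -0.1716, 0.0407]
eef_rot: [-177.5, -1.5, -101.4]
contact_force: [0.6, -0.0, -0.6]
gripper_width: 0.0007
```

```bash
python3 -c "
from h import *
st()"
```

```text
t 3.1 tcp [ 0.5226 -0.1716  0.0407] press [-0.2534  0.0013] rot [-177.5   -1.5 -101.4] err [0.034 0.037 0.   ] F [ 0.6 -0.  -0.6]
```

Call:
carry_out([
  [0,0,0,0.034,0.036,0],
])

```text
time_s: 3.18
tcp_pos: [0.5192, -0.1708, 0.0381]
eef_rot: [179.8, 0.0, -101.4]
contact_force: [-1.7, -0.4, 0.3]
gripper_width: 0.0005
```

Call:
carry_out([
  [0.002,0.01,0,0,0,0],
  [0.001,0.005,0,0,0,0],
])

```text
time_s: 3.35
tcp_pos: [0.5229, -0.1563, 0.0356]
eef_rot: [179.6, 0.1, -101.5]
contact_force: [-0.9, 0.3, 0.1]
gripper_width: 0.0004
```

```bash
python3 -c "
from h import *
st()"
```

```text
t 3.35 tcp [ 0.5229 -0.1563  0.0356] press [-0.2384  0.004 ] rot [ 1.796e+02  1.000e-01 -1.015e+02] err [-0.002 -0.006  0.003] F [-0.9  0.3  0.1]
```

Tracking is good now. I push in small steps.

Call:
carry_out([
  [0.001,0.005,0,0,0,0],
  [0.001,0.005,0,0,0,0],
  [0.001,0.005,0,0,0,0],
])

```text
time_s: 3.6
tcp_pos: [0.5261, -0.1403, 0.0339]
eef_rot: [179.6, -0.0, -101.5]
contact_force: [-0.4, -2.6, 2.0]
gripper_width: 0.0007
```

Call:
carry_out([
  [0.001,0.006,0,0,0,0],
  [0.001,0.006,0,0,0,0],
])

```text
time_s: 3.77
tcp_pos: [0.5285, -0.1275, 0.0341]
eef_rot: [179.6, -0.1, -101.5]
contact_force: [-0.1, -3.1, 0.6]
gripper_width: 0.0006
```

```bash
python3 -c "
from h import *
st()"
```

```text
t 3.7667 tcp [ 0.5285 -0.1275  0.0341] press [-0.2091  0.0042] rot [ 1.796e+02 -1.000e-01 -1.015e+02] err [-0.    -0.007  0.002] F [-0.1 -3.1  0.6]
```

Call:
carry_out([
  [0.001,0.006,0,0,0,0],
  [0.001,0.006,0,0,0,0],
  [0.001,0.005,0,0,0,0],
  [0.001,0.004,0,0,0,0],
])

```text
time_s: 4.1
tcp_pos: [0.5331, -0.1037, 0.0343]
eef_rot: [179.7, -0.1, -101.4]
contact_force: [0.3, -2.0, -0.5]
gripper_width: 0.0001
```

Call:
carry_out([
  [0.0006,0.003,0,0,0,0],
])

```text
time_s: 4.18
tcp_pos: [0.5338, -0.0999, 0.0343]
eef_rot: [179.7, -0.1, -101.4]
contact_force: [0.1, -2.8, -1.1]
gripper_width: 0.0004
```

Call:
carry_out([
  [0.0004,0.002,0,0,0,0],
])

```text
time_s: 4.27
tcp_pos: [0.5343, -0.0974, 0.0343]
eef_rot: [179.7, -0.1, -101.4]
contact_force: [0.1, -3.3, -1.8]
gripper_width: 0.0004
```

```bash
python3 -c "
from h import *
st()"
```

```text
t 4.2667 tcp [ 0.5343 -0.0974  0.0343] press [-0.1784  0.0046] rot [ 1.797e+02 -1.000e-01 -1.014e+02] err [ 0.    -0.006 -0.   ] F [ 0.1 -3.3 -1.8]
```

Call:
carry_out([
  [0.0003,0.0015,0,0,0,0],
])

```text
time_s: 4.35
tcp_pos: [0.5344, -0.0959, 0.0343]
eef_rot: [179.7, -0.1, -101.4]
contact_force: [-2.5, -1.5, 5.7]
gripper_width: 0.0006
```

Call:
carry_out([
  [0.0003,0.0015,0,0,0,0],
])

```text
time_s: 4.43
tcp_pos: [0.5348, -0.0946, 0.0349]
eef_rot: [179.7, -0.1, -101.4]
contact_force: [-1.2, -4.9, 6.8]
gripper_width: 0.0004
```

Call:
carry_out([
  [0.0003,0.0015,0,0,0,0],
])

```text
time_s: 4.52
tcp_pos: [0.5352, -0.0932, 0.0353]
eef_rot: [179.7, -0.1, -101.4]
contact_force: [0.4, 0.5, 0.8]
gripper_width: 0.0005
```

Call:
carry_out([
  [0.0003,0.0015,0,0,0,0],
])

```text
time_s: 4.6
tcp_pos: [0.5355, -0.0914, 0.0354]
eef_rot: [179.7, -0.1, -101.4]
contact_force: [0.5, -0.4, -1.1]
gripper_width: 0.0006
```

```bash
python3 - <<'E'
from h import *
import cv2
st()
a=r.capture('scene')[110:290,150:370,::-1];b=r.capture('side')[130:290,200:340,::-1]
cv2.imwrite('pics/f1.png',cv2.resize(a,None,fx=3.3,fy=3.3,interpolation=2));cv2.imwrite('pics/f2.png',cv2.resize(b,None,fx=3.75,fy=3.75,interpolation=2))
E
```

```text
t 4.6 tcp [ 0.5355 -0.0914  0.0354] press [-0.1723  0.0045] rot [ 1.797e+02 -1.000e-01 -1.014e+02] err [ 0.001 -0.006 -0.   ] F [ 0.5 -0.4 -1.1]
```

View pics/f1.png

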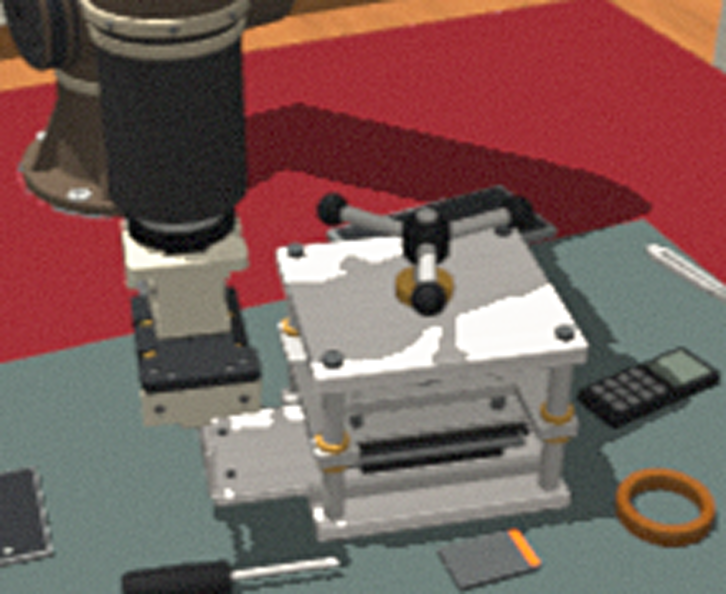

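View pics/f2.png

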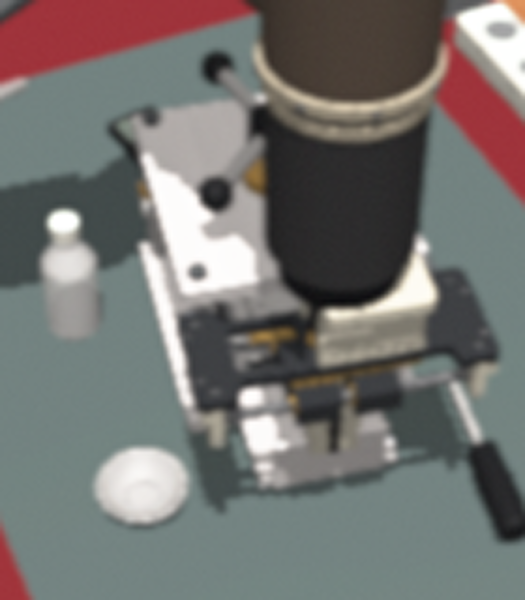

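```bash
python3 - <<'E'
from h import *
import cv2
s=r.get_state()
for n,f,ox,oy,k in (('side','f2',200,130,3.75),('scene','f1',150,110,3.3)):
    im=cv2.imread(f'pics/{f}.png')
    def P(X): p=proj(n,X);return (int((p[0]-ox+.5)*k),int((p[1]-oy+.5)*k))
    cv2.circle(im,P(s['tcp_pos']),3,(0,255,0),-1)
    for xx,c in ((-.168,(0,0,255)),(-.178,(255,0,0))):
        q=[P([*world((xx,y)),z]) for y,z in ((.04,.021),(.04,.065),(-.04,.065),(-.04,.021))]
        cv2.polylines(im,[np.array(q)],True,c,1)
    q=[P([*world((x,y)),.154]) for x,y in ((.095,.085),(.095,-.085),(-.095,-.085),(-.095,.085))]
    cv2.polylines(im,[np.array(q)],True,(255,0,255),1)
    im=im[300:,100:500]
    cv2.imwrite(f'pics/{f}o.png',cv2.resize(im,None,fx=1.9,fy=1.9))
E
```

```text
(no output)
```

View pics/f2o.png

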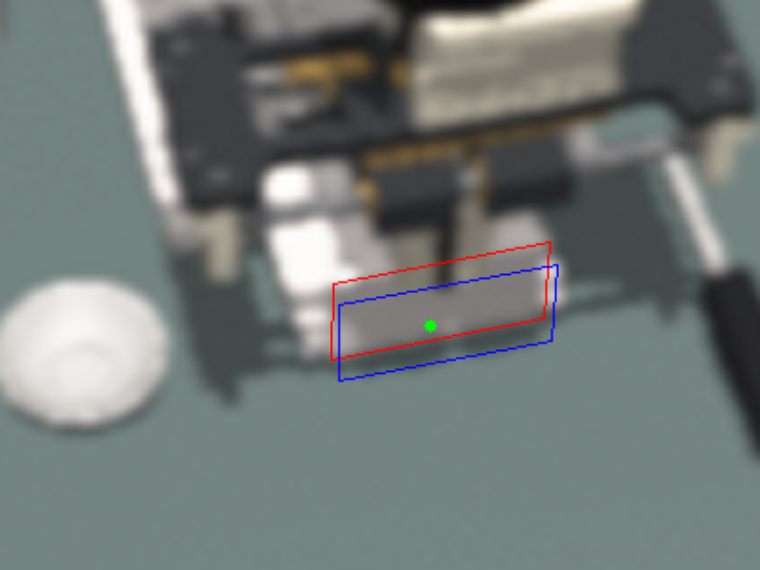

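View pics/f1o.png

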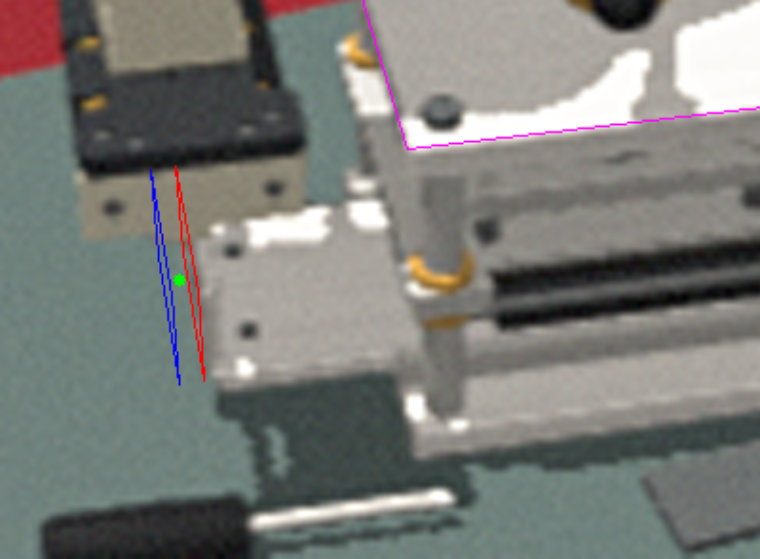

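```bash
python3 - <<'E'
from h import *
import cv2
b=r.capture('side')[:,:,::-1];w=r.capture('wrist')[:,:,::-1]
cv2.imwrite('pics/g2.png',cv2.resize(b[225:275,255:325],None,fx=10,fy=10,interpolation=cv2.INTER_NEAREST));cv2.imwrite('pics/g3.png',w)
E
```

```text
(no output)
```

View pics/g2.png

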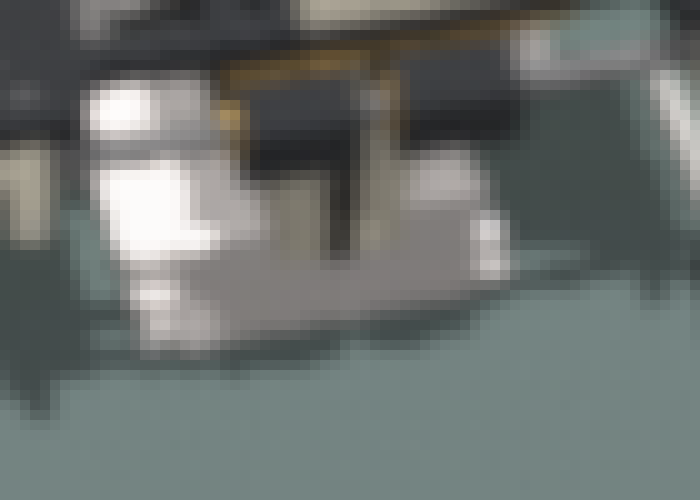

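View pics/g3.png

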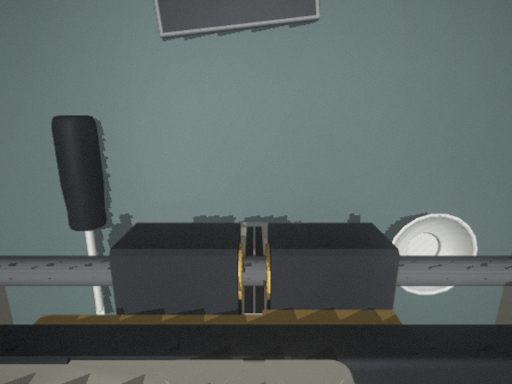

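```bash
python3 - <<'E'
from h import *
p=proj('side',[.5288,-.1756,.1006]);print((p[0]-200)*3.75,(p[1]-130)*3.75,p)
p=proj('side',[.6745,0,.1955]);print(p)
import cv2
b=cv2.imread('pics/d2.png');cv2.imwrite('pics/g4.png',cv2.resize(b[380:560,250:450],None,fx=3.5,fy=3.3,interpolation=0))
E
```

```text
378.2301029061841 506.7124357876896 [300.86136077 265.12331621]
[321.16840734 172.18665355]
```

View pics/g4.png

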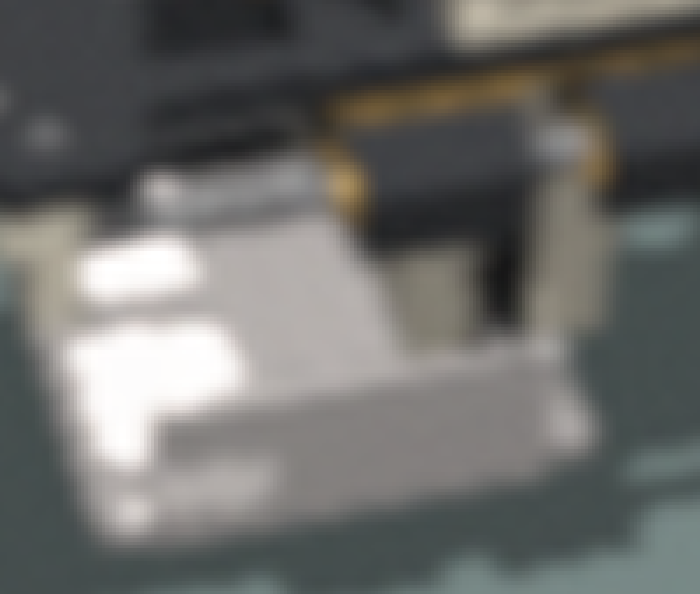

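```bash
cat >> h.py <<'E'
def wpose():
    s=r.get_state();T=np.eye(4);T[:3,:3]=Ro.from_euler('xyz',s['eef_rot'],degrees=True).as_matrix();T[:3,3]=s['tcp_pos'];return T
def wonz(u,v,z,T=None):
    m,f=K('wrist');T=wpose() if T is None else T
    M=T@m['mount'];d=M[:3,:3]@np.array([(u-m['cx'])/f,(v-m['cy'])/f,1]);c=M[:3,3];return c+d*(z-c[2])/d[2]
def wproj(X,T=None):
    m,f=K('wrist');T=wpose() if T is None else T
    p=np.linalg.inv(T@m['mount'])@np.append(X,1);return np.array([m['cx']+f*p[0]/p[2],m['cy']+f*p[1]/p[2]])
E
python3 - <<'E'
from h import *
np.set_printoptions(precision=4,suppress=True)
st();m,f=K('wrist')
print('dish wrist',wonz(433,253,.009),'driver end',wonz(75,118,.01),'ph corners',wonz(162,36,.008),wonz(318,17,.008))
# initial pose
T=np.eye(4);T[:3,:3]=Ro.from_euler('xyz',[179.9,0,-90],degrees=True).as_matrix();T[:3,3]=[.6745,0,.1955]
print('initial dish',wonz(480,137,.009,T),'driver end',wonz(290,0,.01,T),'fp top ends',wonz(372,25,.065,T),wonz(452,42,.065,T))
T[:3,:3]=Ro.from_euler('xyz',[180,0,-101.8],degrees=True).as_matrix();T[:3,3]=[.5288,-.1756,.1006]
print('at d', 'phone corners',[wonz(*p,.008,T) for p in ((198,98),(310,86),(314,142),(206,154))])
print('side phone', [onz('side',*p,.008) for p in ((286,308),(320,296),(329,308),(294,321))])
print('side driver end',onz('side',337,271,.01),onz('side',320,230,.004))
E
```

```text
t 4.8 tcp [ 0.5356 -0.0914  0.0353] press [-0.1723  0.0045] rot [ 179.7   -0.1 -101.4] err [ 0.001 -0.006 -0.001] F [-0.3 -0.2  1.7]
dish wrist [ 0.4129 -0.0307  0.009 ] driver end [ 0.6367 -0.1745  0.01  ] ph corners [ 0.5686 -0.2108  0.008 ] [ 0.473  -0.2024  0.008 ]
initial dish [ 0.4119 -0.0332  0.009 ] driver end [ 0.6364 -0.1741  0.01  ] fp top ends [ 0.5674 -0.1388  0.065 ] [ 0.4929 -0.1247  0.065 ]
at d phone corners [array([ 0.5591, -0.2586,  0.008 ]), array([ 0.4654, -0.2488,  0.008 ]), array([ 0.4694, -0.2022,  0.008 ]), array([ 0.5641, -0.2113,  0.008 ])]
side phone [array([ 0.4739, -0.2135,  0.008 ]), array([ 0.5641, -0.2182,  0.008 ]), array([ 0.5672, -0.2559,  0.008 ]), array([ 0.4756, -0.2519,  0.008 ])]
side driver end [ 0.6394 -0.1728  0.01  ] [ 0.6718 -0.0295  0.004 ]
```

```bash
python3 - <<'E'
from h import *
np.set_printoptions(precision=4,suppress=True)
print(onz('side',310.1,258,.1006), onz('side',310.1,258,.12))
p=onz('side',310.1,258,.1006);print(p-np.array([.5288,-.1756,.1006]))
# now: finger ends in g2 (300,255)->(255+30,225+25.5) & right (390,245)
for u,v in ((285,250.5),(294,249.5),(289,251)):print(onz('side',u,v,.0353),onz('side',u,v,.065))
c,d=ray('side',256,192);print(c,d)
E
```

```text
[ 0.5584 -0.1663  0.1006] [ 0.5501 -0.1789  0.12  ]
[0.0296 0.0093 0.    ]
[ 0.5387 -0.0757  0.0353] [ 0.5276 -0.0965  0.065 ]
[ 0.5614 -0.0825  0.0353] [ 0.5496 -0.1031  0.065 ]
[ 0.5474 -0.0815  0.0353] [ 0.536  -0.1021  0.065 ]
[ 0.2039 -0.7041  0.9329] [ 0.2737  0.6658 -0.6941]
```

The fingertip is in front of the plate and the plate is close to the home position. I keep pushing gently until the stop shows in the force.

Call:
carry_out([
  [0.0003,0.0015,0,0,0,0],
])

```text
time_s: 4.88
tcp_pos: [0.5358, -0.09, 0.0352]
eef_rot: [179.7, -0.1, -101.4]
contact_force: [-0.9, -1.2, 1.9]
gripper_width: 0.0004
```

Call:
carry_out([
  [0.0003,0.0015,0,0,0,0],
])

```text
time_s: 4.97
tcp_pos: [0.5361, -0.0885, 0.0352]
eef_rot: [179.7, -0.1, -101.4]
contact_force: [-0.4, -0.4, 0.7]
gripper_width: 0.0003
```

Call:
carry_out([
  [0.0003,0.0015,0,0,0,0],
])

```text
time_s: 5.05
tcp_pos: [0.5364, -0.087, 0.0352]
eef_rot: [179.7, -0.1, -101.4]
contact_force: [-0.5, -1.8, 1.1]
gripper_width: 0.0006
```

Call:
carry_out([
  [0.0003,0.0015,0,0,0,0],
])

```text
time_s: 5.13
tcp_pos: [0.5367, -0.0854, 0.0352]
eef_rot: [179.7, -0.1, -101.4]
contact_force: [-0.0, -1.4, 1.3]
gripper_width: 0.0006
```

```bash
python3 - <<'E'
from h import *
import cv2
st()
b=r.capture('side')[:,:,::-1];a=r.capture('scene')[:,:,::-1]
p=cv2.imread('pics/g2.png')
q=cv2.resize(b[225:275,255:325],None,fx=10,fy=10,interpolation=0)
cv2.imwrite('pics/i2.png',np.vstack([cv2.resize(p,(400,286)),cv2.resize(q,(400,286))]))
cv2.imwrite('pics/i1.png',cv2.resize(a[210:270,195:285],None,fx=8,fy=8,interpolation=2))
E
```

```text
t 5.1333 tcp [ 0.5367 -0.0854  0.0352] press [-0.1662  0.0046] rot [ 1.797e+02 -1.000e-01 -1.014e+02] err [ 0.001 -0.006 -0.   ] F [-0.  -1.4  1.3]
```

View pics/i2.png

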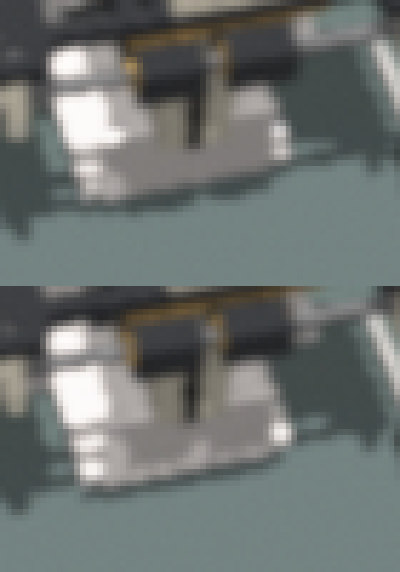

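View pics/i1.png

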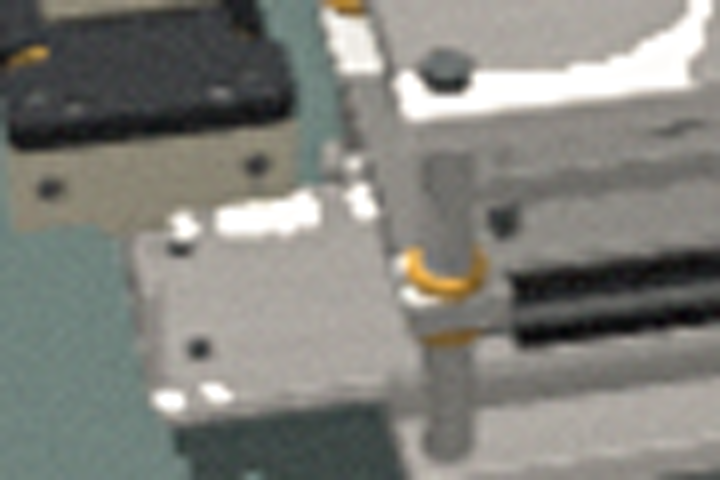

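```bash
python3 - <<'E'
from h import *
import cv2
T=wpose();st()
for n,f in (('side','j2'),('scene','j1')):
    im=cv2.resize(r.capture(n)[:,:,::-1],None,fx=6,fy=6,interpolation=2)
    def P(X):
        p=proj(n,(T@np.append(X,1))[:3]);return (int((p[0]+.5)*6),int((p[1]+.5)*6))
    for z,c in ((-.066,(0,0,255)),):
        q=[P([x,y,z]) for x,y in ((.039,.0965),(-.039,.0965),(-.039,-.0965),(.039,-.0965))]
        cv2.polylines(im,[np.array(q)],True,c,1)
    for z,c in ((0,(0,255,0)),(-.02,(255,255,0)),(-.066,(0,255,255))):
        q=[P([x,y,z]) for x,y in ((.0095,.021),(-.0095,.021),(-.0095,-.021),(.0095,-.021))]
        cv2.polylines(im,[np.array(q)],True,c,1)
    ct=P([0,0,-.03]);cv2.imwrite(f'pics/{f}.png',im[max(0,ct[1]-250):ct[1]+250,ct[0]-350:ct[0]+350])
    print(n,ct)
E
```

```text
t 5.2333 tcp [ 0.5367 -0.0852  0.0352] press [-0.166   0.0046] rot [ 1.797e+02 -1.000e-01 -1.014e+02] err [ 0.001 -0.006 -0.001] F [0.3 0.8 0.9]
side (1720, 1479)
scene (1264, 1415)
```

View pics/j2.png

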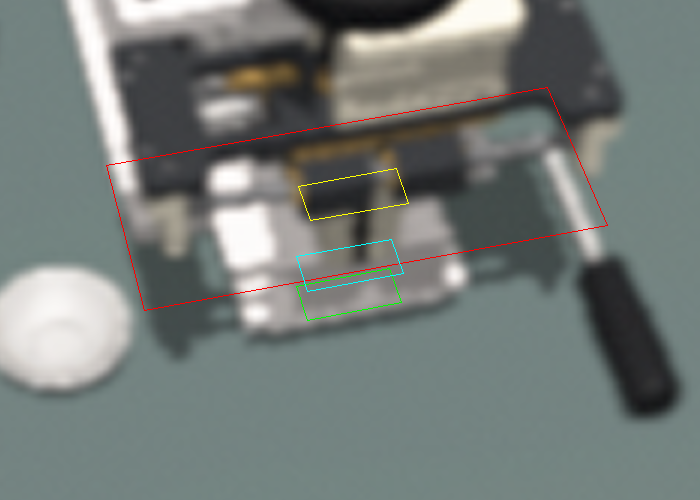

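View pics/j1.png

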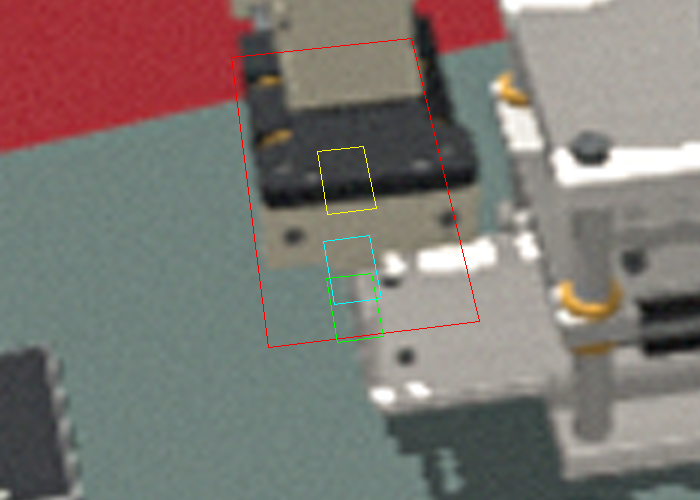

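```bash
python3 - <<'E'
from h import *
import cv2
def ov(n,src,pos,rot,out,w):
    T=np.eye(4);T[:3,:3]=Ro.from_euler('xyz',rot,degrees=True).as_matrix();T[:3,3]=pos
    im=cv2.resize(cv2.imread(src),None,fx=6,fy=6,interpolation=2)
    def P(X):
        p=proj(n,(T@np.append(X,1))[:3]);return (int((p[0]+.5)*6),int((p[1]+.5)*6))
    q=[P([x,y,-.066]) for x,y in ((.039,.0965),(-.039,.0965),(-.039,-.0965),(.039,-.0965))]
    cv2.polylines(im,[np.array(q)],True,(0,0,255),1)
    for sg in (1,-1):
      for z,c in ((0,(0,255,0)),(-.066,(0,255,255))):
        q=[P([x,y*sg,z]) for x,y in ((.0095,w),(-.0095,w),(-.0095,w+.021),(.0095,w+.021))]
        cv2.polylines(im,[np.array(q)],True,c,1)
    ct=P([0,0,-.03]);cv2.imwrite(out,im[max(0,ct[1]-250):ct[1]+250,max(0,ct[0]-350):ct[0]+350])
ov('side','pics/side0.png',[.67445,0,.1955],[179.9,0,-90],'pics/k2.png',.044)
ov('scene','pics/scene0.png',[.67445,0,.1955],[179.9,0,-90],'pics/k1.png',.044)
E
```

```text
(no output)
```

View pics/k2.png

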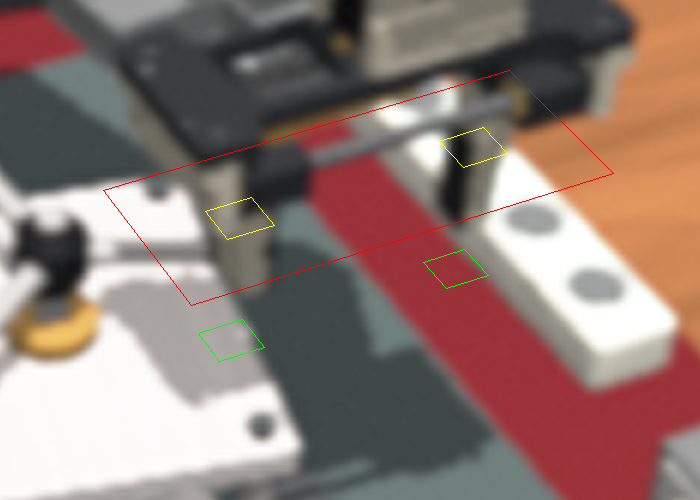

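View pics/k1.png

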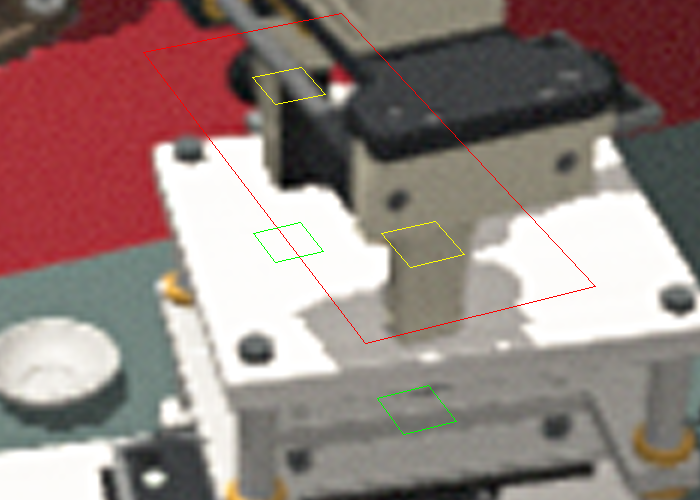

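```bash
python3 - <<'E'
from h import *
X=np.array([.67445+.0545,0,.1955])
a=proj('side',X);b=proj('scene',X)
for ds,dc in (((10,-53),(13,-75)),((5,-48),(10,-70))):
    T=tri(('side',*(a+np.array(ds)/6)),('scene',*(b+np.array(dc)/6)));print(T-X, proj('side',T)-a-np.array(ds)/6,proj('scene',T)-b-np.array(dc)/6)
E
```

```text
[0.00143646 0.00184186 0.02944364] [-0.27696533 -0.56609716] [-0.5262959  0.6296886]
[-0.00031692  0.00202557  0.02665917] [-0.19978371 -0.4061118 ] [-0.37725707  0.45111797]
```

In both fixed views and in the wrist view, the real fingertips sit about 28 mm behind the reported TCP. The tip therefore touched only the top edge of the plate and slid over it. I raise, back off, and push again with the TCP 28 mm lower.

Call:
carry_out([
  [0,0,0.03,0,0,0],
  [0,0,0.02,0,0,0],
])

```text
time_s: 5.5
tcp_pos: [0.5331, -0.0854, 0.0819]
eef_rot: [179.2, -0.3, -101.4]
contact_force: [0.9, 0.7, 0.7]
gripper_width: 0.0004
```

Call:
carry_out([
  [-0.006,-0.03,0,0,0,0],
  [-0.007,-0.035,0,0,0,0],
  [0,0,0,0,0,0],
])

```text
time_s: 5.75
tcp_pos: [0.5232, -0.1506, 0.0866]
eef_rot: [179.6, -0.2, -101.1]
contact_force: [0.1, -0.2, 0.2]
gripper_width: 0.0005
```

```bash
python3 - <<'E'
from h import *
import cv2
T=wpose();st()
b=r.capture('side')[:,:,::-1];w=r.capture('wrist')[:,:,::-1]
cv2.imwrite('pics/l2.png',cv2.resize(b[200:290,240:360],None,fx=6,fy=6,interpolation=2));cv2.imwrite('pics/l3.png',w)
E
```

```text
t 5.75 tcp [ 0.5232 -0.1506  0.0866] press [-0.2327  0.0049] rot [ 179.6   -0.2 -101.1] err [ 0.001 -0.008 -0.005] F [ 0.1 -0.2  0.2]
```

View pics/l2.png

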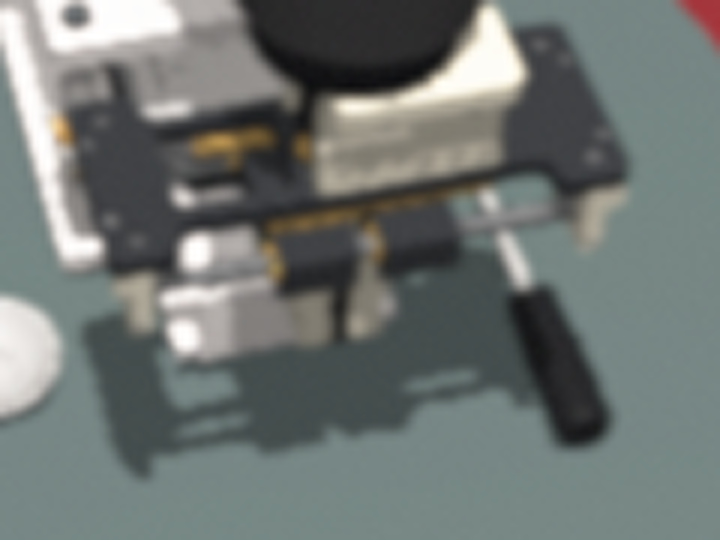

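View pics/l3.png

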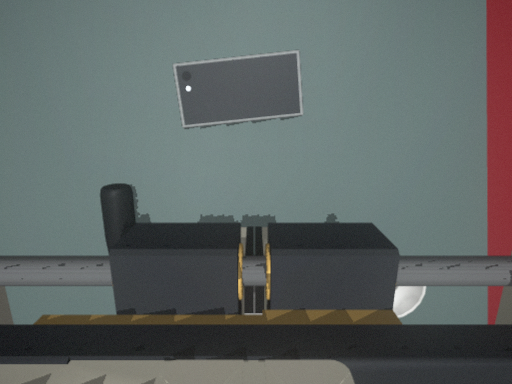

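Call:
carry_out([
  [0,0,-0.025,0,0,0],
  [0,0,-0.025,0,0,0],
  [0,0,-0.02,0,0,0],
  [0,0,0,0,0,0],
])

```text
time_s: 6.18
tcp_pos: [0.5255, -0.1469, 0.0154]
eef_rot: [179.9, -0.1, -101.2]
contact_force: [-1.1, -0.4, -0.3]
gripper_width: 0.0
```

```bash
python3 - <<'E'
from h import *
st()
E
```

```text
t 6.1833 tcp [ 0.5255 -0.1469  0.0154] press [-0.2287  0.0033] rot [ 1.799e+02 -1.000e-01 -1.012e+02] err [ 0.    -0.003 -0.004] F [-1.1 -0.4 -0.3]
```

Call:
carry_out([
  [0.002,0.01,-0.006,0,0,0],
  [0.002,0.01,0,0,0,0],
  [0.001,0.006,0,0,0,0],
  [0.001,0.004,0,0,0,0],
])

```text
time_s: 6.52
tcp_pos: [0.5324, -0.1134, 0.0099]
eef_rot: [179.8, -0.1, -101.1]
contact_force: [-0.3, -0.5, 0.2]
gripper_width: 0.0006
```

Call:
carry_out([
  [0.0008,0.004,0,0,0,0],
  [0.0008,0.004,0,0,0,0],
])

```text
time_s: 6.68
tcp_pos: [0.5357, -0.1034, 0.0116]
eef_rot: [179.9, -0.0, -101.0]
contact_force: [-0.2, 0.2, 0.1]
gripper_width: 0.0004
```

Call:
carry_out([
  [0.0006,0.003,0,0,0,0],
])

```text
time_s: 6.77
tcp_pos: [0.537, -0.0996, 0.0124]
eef_rot: [-180.0, -0.0, -101.0]
contact_force: [0.2, 0.8, -0.3]
gripper_width: 0.0002
```

```bash
python3 - <<'E'
from h import *
st()
E
```

```text
t 6.7667 tcp [ 0.537  -0.0996  0.0124] press [-0.18    0.0015] rot [-180.   -0. -101.] err [ 0.     0.    -0.008] F [ 0.2  0.8 -0.3]
```

Call:
carry_out([
  [0.0004,0.002,0,0,0,0],
])

```text
time_s: 6.85
tcp_pos: [0.537, -0.0989, 0.0126]
eef_rot: [180.0, -0.2, -100.9]
contact_force: [4.3, -29.4, -11.1]
gripper_width: 0.0006
```

Call:
carry_out([
  [0.0004,0.002,0,0,0,0],
])

```text
time_s: 6.93
tcp_pos: [0.5369, -0.0992, 0.0126]
eef_rot: [180.0, -0.3, -100.9]
contact_force: [4.7, -22.0, -8.4]
gripper_width: 0.0001
```

Call:
carry_out([
  [0.0003,0.0015,0,0,0,0],
])

```text
time_s: 7.02
tcp_pos: [0.5369, -0.0995, 0.0126]
eef_rot: [179.9, -0.5, -100.9]
contact_force: [2.1, -8.6, -3.2]
gripper_width: 0.0002
```

Call:
carry_out([
  [0.0003,0.0015,0,0,0,0],
])

```text
time_s: 7.1
tcp_pos: [0.5368, -0.0995, 0.0126]
eef_rot: [179.9, -0.6, -100.9]
contact_force: [1.1, -9.0, -3.1]
gripper_width: 0.0005
```

```bash
python3 - <<'E'
from h import *
import cv2
st()
b=r.capture('side')[:,:,::-1]
cv2.imwrite('pics/m2.png',cv2.resize(b[200:290,240:360],None,fx=6,fy=6,interpolation=2))
E
```

```text
t 7.1 tcp [ 0.5368 -0.0995  0.0126] press [-0.18    0.0017] rot [ 179.9   -0.6 -100.9] err [ 0.01  -0.004 -0.008] F [ 1.1 -9.  -3.1]
```

View pics/m2.png

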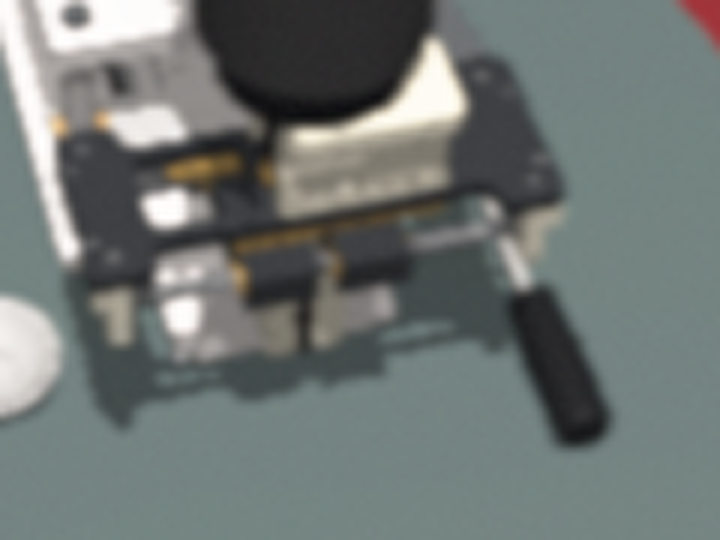

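Carrier hit its stop hard (29 N, below the 35 N limit), so it is home. I back off and clear the view.

Call:
carry_out([
  [-0.003,-0.015,0,0.01,0,0],
  [-0.006,-0.03,0,0,0,0],
  [0,-0.01,0.03,0,0,0],
  [0,0,0.04,0,0,0],
  [0,0,0.04,0,0,0],
  [0,0,0.04,0,0,0],
  [0,0,0.04,0,0,0],
  [0,0,0,0,0,0],
])

```text
time_s: 7.82
tcp_pos: [0.5226, -0.159, 0.2106]
eef_rot: [179.5, -0.2, -101.1]
contact_force: [1.8, 0.2, 1.2]
gripper_width: 0.0001
```

```bash
python3 - <<'E'
from h import *
import cv2
st()
a=np.mean([r.capture('scene').astype(float) for _ in range(6)],0)[:,:,::-1];b=np.mean([r.capture('side').astype(float) for _ in range(2)],0)[:,:,::-1]
np.save('sc1.npy',a);np.save('si1.npy',b)
cv2.imwrite('pics/n1.png',cv2.resize(a[195:275,220:340],None,fx=6.5,fy=6.5,interpolation=2));cv2.imwrite('pics/n2.png',cv2.resize(b[130:290,200:350],None,fx=3.75,fy=3.75,interpolation=2))
st()
E
```

```text
t 7.8167 tcp [ 0.5226 -0.159   0.2106] press [-0.2411  0.0038] rot [ 179.5   -0.2 -101.1] err [ 0.001 -0.009 -0.005] F [1.8 0.2 1.2]
t 8.2167 tcp [ 0.518  -0.1578  0.2003] press [-0.2408  0.0086] rot [ 178.6   -0.2 -101.1] err [-0.001 -0.025 -0.005] F [ 1.  -0.8  0.1][ WARN:0@13.888] global loadsave.cpp:1063 imwrite_ Unsupported depth image for selected encoder is fallbacked to CV_8U.
```

View pics/n1.png

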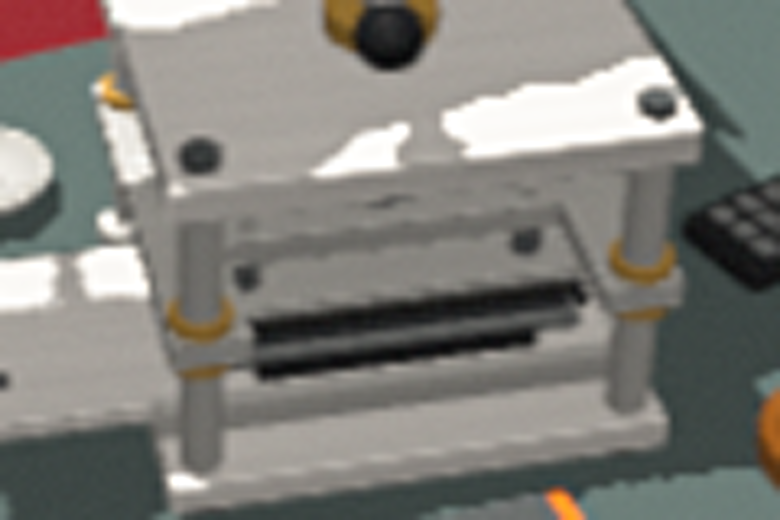

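View pics/n2.png

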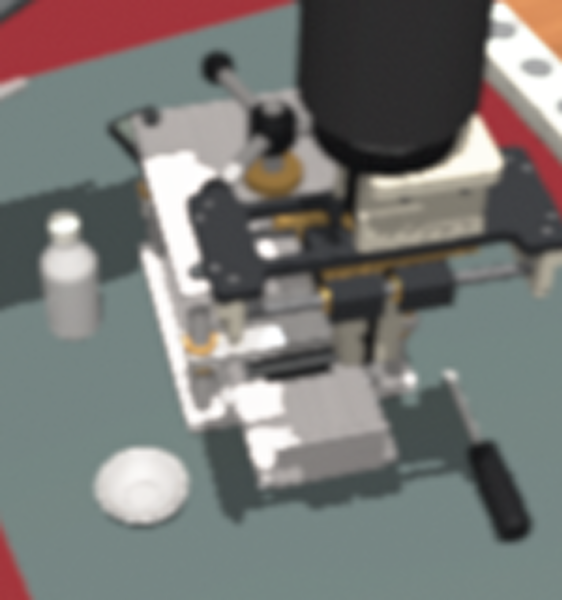

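```bash
python3 - <<'E'
from h import *
import cv2
a=np.load('sc1.npy').astype(np.uint8);k=10
im=cv2.resize(a[215:275,245:325],None,fx=k,fy=k,interpolation=2)
def P(x,y,z): p=proj('scene',[*world((x,y)),z]);return (int((p[0]-245+.5)*k),int((p[1]-215+.5)*k))
for z,c in ((.021,(0,0,255)),(.026,(0,255,0)),(.034,(0,255,255))):
    cv2.line(im,P(-.075,-.0375,z),P(.075,-.0375,z),c,1)
for z,c in ((.04,(255,0,0)),(.05,(255,0,255)),(.06,(255,255,0))):
    cv2.line(im,P(-.07,-.034,z),P(.07,-.034,z),c,1)
cv2.imwrite('pics/o1.png',im)
E
```

```text
(no output)
```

View pics/o1.png

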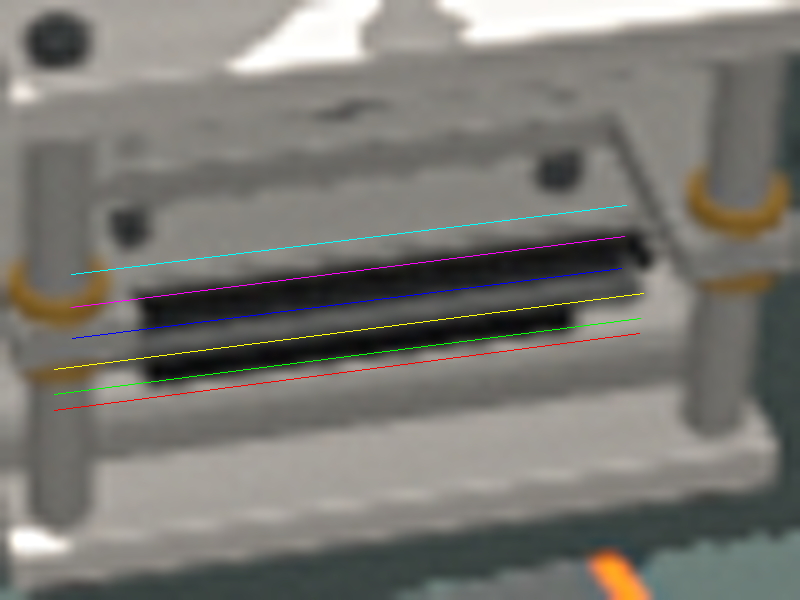

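Call:
carry_out([
  [0,0,0.01,0.118,-0.0235,0],
  [0,0,0,0.118,-0.0235,0],
  [0,0,0,0.118,-0.0235,0],
])

```text
time_s: 8.47
tcp_pos: [0.519, -0.1501, 0.209]
eef_rot: [178.8, 20.8, -100.0]
contact_force: [-1.1, -0.2, -0.8]
gripper_width: 0.0011
```

```bash
python3 - <<'E'
from h import *
s=st();print(np.round(s['joints'],1)); print(wpose()[:3,:3].round(2))
E
```

```text
t 8.4667 tcp [ 0.519  -0.1501  0.209 ] press [-0.2331  0.0091] rot [ 178.8   20.8 -100. ] err [-0.361  0.046 -0.027] F [-1.1 -0.2 -0.8]
[-12.5  12.3  -3.9 -21.3 -77.    8.1]
[[-0.16 -0.99  0.04]
 [-0.92  0.17  0.35]
 [-0.36  0.02 -0.93]]
```

Call:
carry_out([
  [0,0,0,0.118,-0.0235,0],
  [0,0,0,0.118,-0.0235,0],
  [0.003,0.02,-0.02,0.118,-0.0235,0],
  [0.004,0.025,-0.03,0,0,0],
  [0.004,0.025,-0.03,0,0,0],
  [0,0,0,0,0,0],
])

```text
time_s: 8.97
tcp_pos: [0.5324, -0.0864, 0.1233]
eef_rot: [179.6, 42.8, -100.5]
contact_force: [-1.2, 0.1, -0.6]
gripper_width: 0.0001
```

```bash
python3 - <<'E'
from h import *
import cv2
s=st();print(np.round(s['joints'],1)); T=wpose();print(T[:3,:3].round(2));m,f=K('wrist');print('cam',(T@m['mount'])[:3,3])
w=r.capture('wrist')[::-1,::-1,::-1];cv2.imwrite('pics/p3.png',w)
E
```

```text
t 8.9667 tcp [ 0.5324 -0.0864  0.1233] press [-0.168   0.0086] rot [ 179.6   42.8 -100.5] err [-0.734  0.136 -0.018] F [-1.2  0.1 -0.6]
[-23.   23.1  -4.5 -42.5 -78.3  27.8]
[[-0.13 -0.98  0.12]
 [-0.72  0.18  0.67]
 [-0.68  0.   -0.73]]
cam [ 0.50059089 -0.26263076  0.2129275 ]
```

View pics/p3.png

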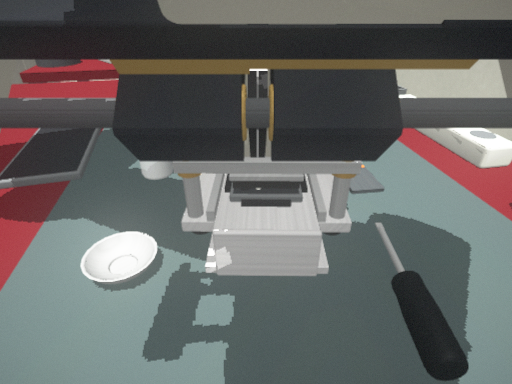

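```bash
python3 - <<'E'
import cv2
w=cv2.imread('pics/p3.png');cv2.imwrite('pics/p3z.png',cv2.resize(w[140:240,175:355],None,fx=4.4,fy=4.4,interpolation=2))
E
```

```text
(no output)
```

View pics/p3z.png

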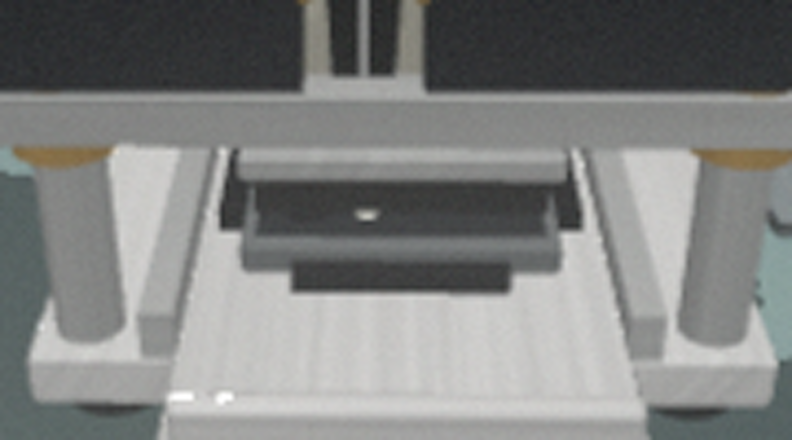

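```bash
python3 - <<'E'
import cv2,numpy as np
w=cv2.imread('pics/p3.png')
c=w[168:212,222:312].astype(float);c=np.clip((c-20)*3.2,0,255).astype(np.uint8)
cv2.imwrite('pics/p3e.png',cv2.resize(c,None,fx=8.5,fy=8.5,interpolation=2))
print(w[168:212,262:282].mean((1,2)).round(0))
E
```

```text
[133. 134. 134. 135. 134. 148. 169. 171. 163. 139. 137. 137. 123.  79.
  59.  59.  60.  60.  60.  62.  65.  70.  70.  71.  70.  84. 112. 123.
 120. 109. 100.  84.  65.  65.  65.  63.  64.  63. 125. 192. 199. 199.
 199. 199.]
```

View pics/p3e.png

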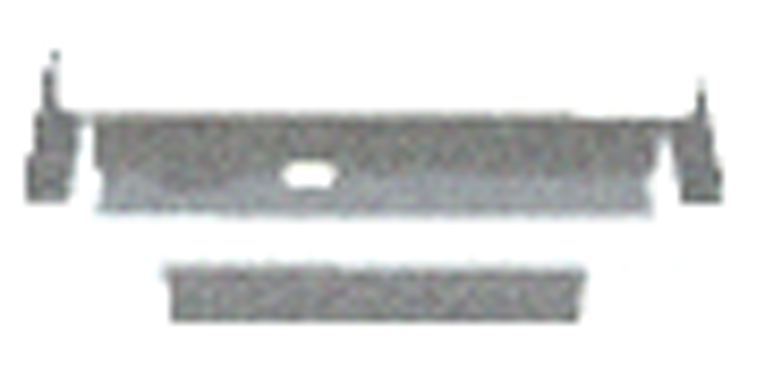

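```bash
python3 - <<'E'
from h import *
T=wpose();m,f=K('wrist');M=T@m['mount'];c=M[:3,3]
def atx(row,x,col=270):
    u,v=511-col,383-row
    d=M[:3,:3]@np.array([(u-m['cx'])/f,(v-m['cy'])/f,1])
    n=np.array([np.cos(YAW),np.sin(YAW),0]);t=(x-n[:2]@(c[:2]-PC))/(n@d);X=c+t*d;return X[2]*1e3
def atz(row,z,col=270):
    u,v=511-col,383-row
    d=M[:3,:3]@np.array([(u-m['cx'])/f,(v-m['cy'])/f,1]);X=c+d*(z-c[2])/d[2];return press(X)[0]*1e3
print(press(c),c)
for row in (181,184,188.3,193.2,196,199.3,206): print(row,'x-75: %.1f  x-70: %.1f  x-80 %.1f'%(atx(row,-.075),atx(row,-.07),atx(row,-.08)))
# carrier floor & front plate top row
for row in (231,234,237): print(row, 'x at z65', atz(row,.065))
E
```

```text
[-0.34876649  0.00393835] [ 0.5012031  -0.26450729  0.21532644]
181 x-75: 56.0  x-70: 53.1  x-80 58.9
184 x-75: 52.6  x-70: 49.6  x-80 55.5
188.3 x-75: 47.6  x-70: 44.5  x-80 50.6
193.2 x-75: 41.7  x-70: 38.6  x-80 44.9
196 x-75: 38.4  x-70: 35.1  x-80 41.6
199.3 x-75: 34.4  x-70: 31.0  x-80 37.7
206 x-75: 26.0  x-70: 22.6  x-80 29.5
231 x at z65 -163.74106095240808
234 x at z65 -167.17886396005133
237 x at z65 -170.532800075428
```

Call:
carry_out([
  [0,0,0,0.098,-0.02,0],
  [0.002,0.01,-0.01,0.098,-0.02,0],
  [0.001,0.007,-0.008,0.098,-0.02,0],
  [0,0,0,0,0,0],
])

```text
time_s: 9.35
tcp_pos: [0.5377, -0.0711, 0.1085]
eef_rot: [-178.7, 60.3, -98.7]
contact_force: [-0.9, -0.0, -2.4]
gripper_width: 0.0006
```

```bash
cat > look.py <<'E'
from h import *
import cv2,sys
def look(name,c=(150,240,175,355),k=4.4,g=2.0,o=25):
    s=st();T=wpose();m,f=K('wrist');M=T@m['mount'];print('cam press',press(M[:3,3]),M[2,3])
    w=np.mean([r.capture('wrist')[::-1,::-1,::-1].astype(float) for _ in range(2)],0);np.save(name+'.npy',w);np.save(name+'_M.npy',M)
    z=np.clip((w[c[0]:c[1],c[2]:c[3]]-o)*g,0,255).astype(np.uint8)
    cv2.imwrite(f'pics/{name}.png',w.astype(np.uint8));cv2.imwrite(f'pics/{name}z.png',cv2.resize(z,None,fx=k,fy=k,interpolation=2))
E
python3 - <<'E'
from look import *
look('q1')
E
```

```text
t 9.35 tcp [ 0.5377 -0.0711  0.1085] press [-0.1519  0.0064] rot [-178.7   60.3  -98.7] err [-1.033  0.204 -0.031] F [-0.9 -0.  -2.4]
cam press [-0.34954628  0.00186497] 0.139593044557974
```

View pics/q1.png

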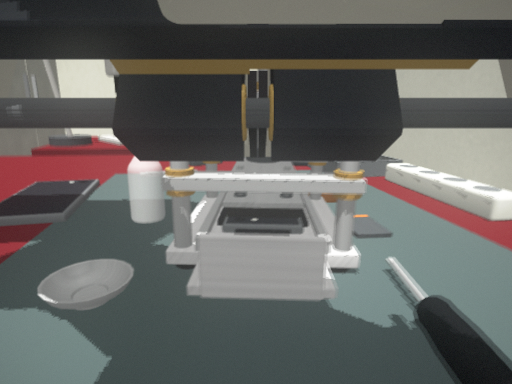

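View pics/q1z.png

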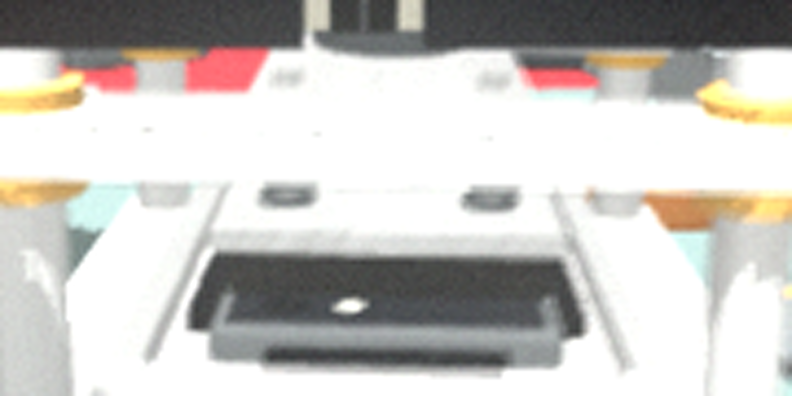

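```bash
python3 - <<'E'
from look import *
T=wpose();M=T@K('wrist')[0]['mount']
w=r.capture('wrist')[::-1,::-1,::-1];np.save('q2.npy',w);np.save('q2_M.npy',M);st()
np.set_printoptions(linewidth=150)
print(press(M[:3,3]),M[2,3])
print([(195+i,int(v)) for i,v in enumerate(w[195:240,275:290].mean((1,2)))])
z=np.clip((w[195:240,210:320].astype(float)-20)*2.2,0,255).astype(np.uint8);cv2.imwrite('pics/q2z.png',cv2.resize(z,None,fx=7.2,fy=9,interpolation=2))
E
```

```text
t 9.5 tcp [ 0.5402 -0.0722  0.114 ] press [-0.1525  0.0037] rot [-177.5   59.6  -97.5] err [-1.019  0.21  -0.039] F [-0.5  0.3  1.1]
[-3.50107200e-01 -3.27025004e-04] 0.14566840185355742
[(195, 137), (196, 102), (197, 106), (198, 97), (199, 109), (200, 135), (201, 151), (202, 151), (203, 150), (204, 152), (205, 149), (206, 132), (207, 133), (208, 132), (209, 132), (210, 113), (211, 63), (212, 59), (213, 59), (214, 60), (215, 60), (216, 59), (217, 59), (218, 59), (219, 61), (220, 64), (221, 65), (222, 66), (223, 65), (224, 65), (225, 68), (226, 87), (227, 111), (228, 111), (229, 106), (230, 101), (231, 93), (232, 70), (233, 66), (234, 67), (235, 69), (236, 74), (237, 75), (238, 111), (239, 165)]
```

View pics/q2z.png

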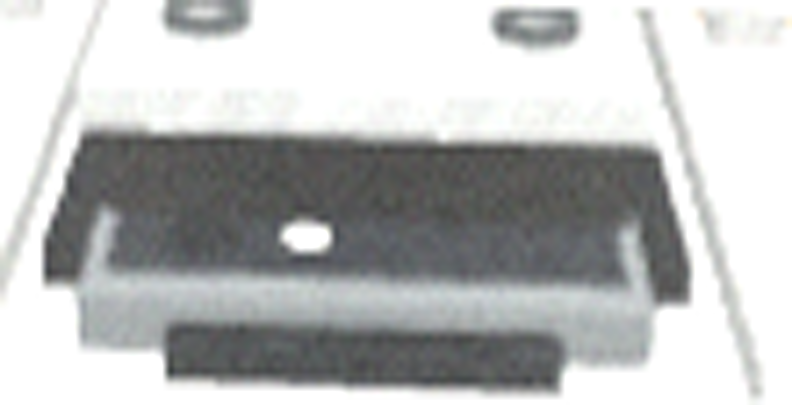

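```bash
python3 - <<'E'
from h import *
m,f=K('wrist');M=np.load('q2_M.npy');c=M[:3,3]
def ray_(row,col=282):
    u,v=511-col,383-row
    return M[:3,:3]@np.array([(u-m['cx'])/f,(v-m['cy'])/f,1])
def atx(row,x,col=282):
    d=ray_(row,col);n=np.array([np.cos(YAW),np.sin(YAW),0]);t=(x-n[:2]@(c[:2]-PC))/(n@d);return (c+t*d)[2]*1e3
for row,x in ((210.6,-.07),(219.3,-.07),(225.8,-.0725),(225.8,-.075),(227,-.075),(231.7,-.078),(238,-.083)): print(row,x,'%.1f'%atx(row,x))
E
```

```text
210.6 -0.07 53.1
219.3 -0.07 44.6
225.8 -0.0725 39.2
225.8 -0.075 40.1
227 -0.075 39.0
231.7 -0.078 35.6
238 -0.083 31.6
```

Both tilted views agree: pad underside is 44.6 mm high and phone top about 39 to 39.5 mm, so the gap is about 5.3 mm. That means roughly 0.66 turn to touch, plus about 0.3 turn. Now I return to vertical above the star.

Call:
carry_out([
  [-0.006,-0.03,0.03,0,0,0],
  [-0.004,-0.02,0.04,-0.113,0.0233,-0.004],
  [0,0,0.04,-0.113,0.0233,-0.004],
  [0,0,0.04,-0.113,0.0233,-0.004],
  [0,0,0.03,-0.113,0.0233,-0.004],
  [0,0,0,-0.113,0.0233,-0.004],
  [0,0,0,-0.113,0.0233,-0.004],
  [0,0,0,-0.113,0.0233,-0.004],
  [0,0,0,-0.113,0.0233,-0.004],
  [0,0,0,-0.113,0.0233,-0.004],
  [0,0,0,0,0,0],
])

```text
time_s: 10.42
tcp_pos: [0.539, -0.1248, 0.3447]
eef_rot: [-174.2, -2.7, -101.3]
contact_force: [0.7, 0.2, -0.8]
gripper_width: 0.0004
```

```bash
python3 - <<'E'
from look import *
s=st();print(s['joints'])
T=wpose();np.save('u1_T.npy',T);w=r.capture('wrist')[::-1,::-1,::-1];cv2.imwrite('pics/u1.png',w)
b=r.capture('side')[:,:,::-1];a=r.capture('scene')[:,:,::-1]
cv2.imwrite('pics/u2.png',cv2.resize(b[130:290,200:350],None,fx=3.75,fy=3.75,interpolation=2))
E
```

```text
t 10.4167 tcp [ 0.539  -0.1248  0.3447] press [-0.2044 -0.0055] rot [-174.2   -2.7 -101.3] err [ 0.065  0.09  -0.005] F [ 0.7  0.2 -0.8]
[ 10.85526184   1.30173311  -6.83751208   4.74209902 -77.53183389
 -22.82204085]
```

View pics/u1.png

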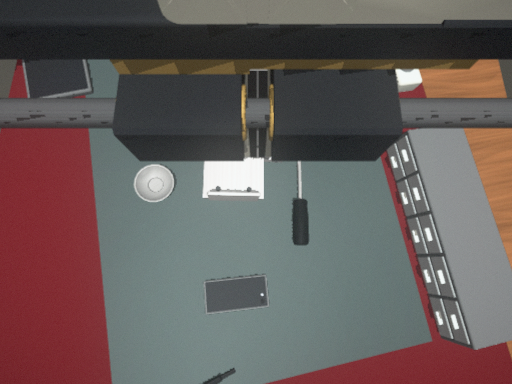

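View pics/u2.png

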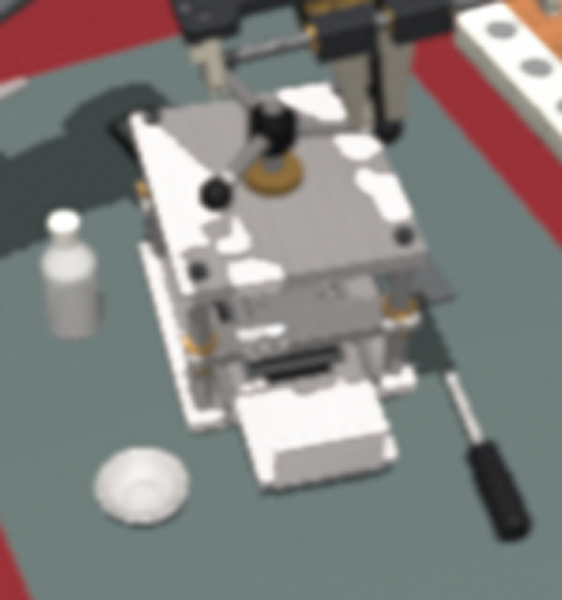

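```bash
python3 - <<'E'
from h import *
np.set_printoptions(precision=4,suppress=True)
D=lambda u,v:(150+u/3.3,110+v/3.3);S=lambda u,v:(200+u/3.75,130+v/3.75)
print('hub',onz('scene',*D(426,218),.216), tri(('scene',*D(426,236)),('side',*S(272,128))))
b=[onz('scene',*D(*p),.195) for p in ((332,210),(518,212),(430,298))]
B=np.array(b);print(B,B.mean(0))
c=B.mean(0)
print(np.degrees(np.arctan2(*(B-c)[:,1::-1].T)),np.linalg.norm(B-c,axis=1))
print('tri ball', tri(('scene',*D(332,210)),('side',*S(215,194))), tri(('scene',*D(518,212)),('side',*S(218,67))))
E
```

```text
hub [0.573  0.0788 0.216 ] [0.5736 0.0781 0.2004]
[[0.503  0.0361 0.195 ]
 [0.5586 0.1618 0.195 ]
 [0.6378 0.0513 0.195 ]] [0.5665 0.0831 0.195 ]
[-143.5122   95.6879  -23.9923] [0.079  0.0791 0.0781]
tri ball [0.5109 0.0325 0.1995] [0.5673 0.1559 0.1999]
```

Call:
carry_out([
  [0,0,0,0.065,0.09,-0.005],
  [0.012,0.038,0,0,0,0],
  [0.012,0.038,0,0,0,0],
  [0.012,0.038,0,0,0,0],
  [0.012,0.038,0,0,0,0],
  [0.012,0.038,0,0,0,0],
  [0.012,0.038,0,0,0,0],
  [0,0,0,0,0,0],
])

```text
time_s: 11.23
tcp_pos: [0.6072, 0.0904, 0.3461]
eef_rot: [179.5, 1.6, -104.1]
contact_force: [-0.1, -2.3, -0.2]
gripper_width: 0.0007
```

```bash
python3 - <<'E'
from h import *
st();s=r.get_state();H=np.array([.574,.0775]);d=s['tcp_pos'][:2]-H;print(d,np.hypot(*d),np.degrees(np.arctan2(d[1],d[0])))
E
```

```text
t 11.2333 tcp [0.6072 0.0904 0.3461] press [ 0.02   -0.0298] rot [ 179.5    1.6 -104.1] err [-0.028 -0.002  0.047] F [-0.1 -2.3 -0.2]
[0.03315465 0.01286432] 0.035562921452424505 21.206733870610357
```

Call:
carry_out([
  [0.005,0.014,0,-0.028,-0.002,0.047],
  [0,0,-0.04,0,0,0],
  [0,0,-0.04,0,0,0],
  [0,0,-0.04,0,0,0],
  [0,0,-0.02,0,0,0],
  [0,0,0,0,0,0],
  [0,0,0,0,0,0],
])

```text
time_s: 11.82
tcp_pos: [0.6168, 0.0981, 0.2074]
eef_rot: [-179.5, 1.0, -102.2]
contact_force: [0.3, 0.7, 1.1]
gripper_width: 0.0005
```

```bash
cat >> h.py <<'E'
H=np.array([.574,.0775])
def pol():
    s=st();d=s['tcp_pos'][:2]-H;print('r',np.round(np.hypot(*d),4),'ang',np.round(np.degrees(np.arctan2(d[1],d[0])),1),'z',np.round(s['tcp_pos'][2],4))
def see(name):
    import cv2
    a=r.capture('scene')[:,:,::-1];b=r.capture('side')[:,:,::-1]
    A=cv2.resize(a[140:240,220:340],None,fx=3.3,fy=4,interpolation=2);B=cv2.resize(b[130:230,210:330],None,fx=3.3,fy=4,interpolation=2)
    A=cv2.resize(a[140:240,220:340],(396,330),interpolation=2);B=cv2.resize(b[130:230,210:330],(396,330),interpolation=2)
    cv2.imwrite(f'pics/{name}.png',np.hstack([A,B]))
E
python3 - <<'E'
from h import *
pol();see('v1')
E
```

```text
t 11.8167 tcp [0.6168 0.0981 0.2074] press [ 0.0296 -0.0377] rot [-179.5    1.  -102.2] err [-0.015  0.012  0.015] F [0.3 0.7 1.1]
r 0.0475 ang 25.7 z 0.2074
```

View pics/v1.png

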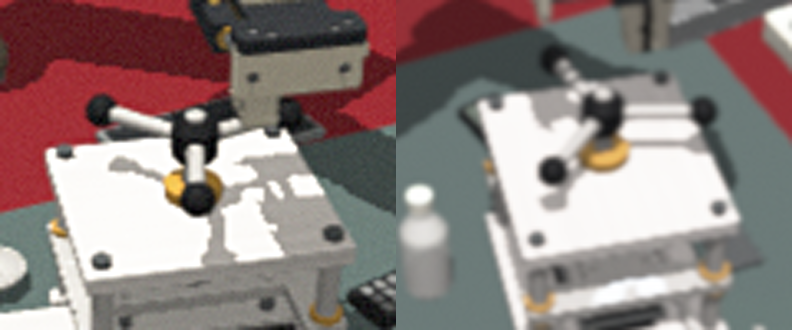

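```bash
cat > star.py <<'E'
from h import *
def angs(balls,z=.197,n='side'):
    B=np.array([onz(n,210+(u-396)/3.3,130+v/3.3,z) if n=='side' else onz(n,220+u/3.3,140+v/3.3,z) for u,v in balls]);c=B.mean(0);d=B-c
    print('centre',c.round(4),'ang',np.degrees(np.arctan2(d[:,1],d[:,0])).round(1),'r',np.hypot(d[:,0],d[:,1]).round(4))
E
python3 -c "
from star import *
angs([(553,60),(705,110),(553,170)])
angs([(102,109),(290,110),(197,198)],n='scene')"
```

```text
centre [0.5763 0.08   0.197 ] ang [  97.2  -23.5 -144.5] r [0.0778 0.08   0.0781]
centre [0.5671 0.0833 0.197 ] ang [-143.6   96.   -25.4] r [0.0787 0.0813 0.0795]
```

Call:
carry_out([
  [-0.005,0.008,0,-0.015,0.012,0.015],
  [0,0,-0.02,0,0,0],
  [0,0,-0.02,0,0,0],
  [0,0,-0.015,0,0,0],
  [0,0,0,0,0,0],
])

```text
time_s: 12.33
tcp_pos: [0.6186, 0.1091, 0.1645]
eef_rot: [-179.1, 0.5, -101.3]
contact_force: [0.0, 0.2, -0.4]
gripper_width: 0.0003
```

```bash
sed -i 's/^H=.*/H=np.array([.573,.079])/' h.py; python3 - <<'E'
from h import *
pol();see('v2')
E
```

```text
t 12.3333 tcp [0.6186 0.1091 0.1645] press [ 0.0407 -0.0373] rot [-179.1    0.5 -101.3] err [-0.006  0.018 -0.001] F [ 0.   0.2 -0.4]
r 0.0546 ang 33.5 z 0.1645
```

View pics/v2.png

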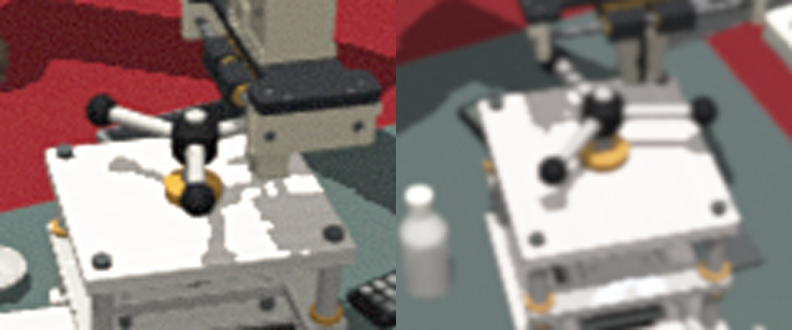

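Call:
carry_out([
  [-0.004,-0.002,-0.01,-0.006,0.018,0],
  [-0.003,0,-0.006,0,0,0],
  [0,0,0,0,0,0],
])

```text
time_s: 12.68
tcp_pos: [0.6149, 0.1084, 0.1549]
eef_rot: [-179.6, 0.2, -101.2]
contact_force: [0.1, -0.3, -1.2]
gripper_width: 0.0007
```

```bash
python3 - <<'E'
from h import *
pol()
E
```

```text
t 12.6833 tcp [0.6149 0.1084 0.1549] press [ 0.0393 -0.0338] rot [-179.6    0.2 -101.2] err [-0.002  0.008 -0.003] F [ 0.1 -0.3 -1.2]
r 0.0512 ang 35.1 z 0.1549
```

```bash
cat >> h.py <<'E'
def rows(a1,n,R=.046,z=.146,yaw=-101.4):
    import json
    s=r.get_state();p=s['tcp_pos'];d=p[:2]-H;a0=np.degrees(np.arctan2(d[1],d[0]))
    while a0<a1-2:a0+=360
    e=roterr(yaw);prev=p.copy();out=[]
    r0=np.hypot(*d)
    for i in range(1,n+1):
        a=np.radians(a0+(a1-a0)*i/n);w=min(1,i/2);rr=r0+(R-r0)*w;q=np.array([*(H+rr*np.array([np.cos(a),np.sin(a)])),p[2]+(z-p[2])*w])
        dd=q-prev;prev=q;ee=e/2 if i<=2 else 0*e
        out.append([round(float(x),4)+0 for x in dd]+[round(float(x),3)+0 for x in ee])
    print(json.dumps(out))
E
python3 -c "
from h import *
rows(5,4)"
```

```text
[[0.0012, -0.0069, -0.0045, -0.001, 0.004, -0.001], [0.0001, -0.0067, -0.0045, -0.001, 0.004, -0.001], [0.0017, -0.0058, 0.0, 0.0, 0.0, 0.0], [0.0009, -0.006, 0.0, 0.0, 0.0, 0.0]]
```

Call:
carry_out([
  [0.001,-0.007,-0.005,0,0.004,0],
  [0,-0.007,-0.005,0,0.004,0],
  [0.002,-0.006,0,0,0,0],
  [0.001,-0.006,0,0,0,0],
])

```text
time_s: 13.02
tcp_pos: [0.6194, 0.0813, 0.145]
eef_rot: [-180.0, 0.2, -101.1]
contact_force: [0.8, -0.1, -0.0]
gripper_width: 0.0006
```

```bash
python3 -c "
from h import *
pol()
see('v3')
rows(-30,5)"
```

```text
t 13.0167 tcp [0.6194 0.0813 0.145 ] press [ 0.0135 -0.0436] rot [-180.     0.2 -101.1] err [-0.003  0.001 -0.005] F [ 0.8 -0.1 -0. ]
r 0.0465 ang 2.8 z 0.145
[[-0.0002, -0.0052, 0.0005, -0.001, 0.0, -0.002], [-0.0008, -0.0051, 0.0005, -0.001, 0.0, -0.002], [-0.0012, -0.005, 0.0, 0.0, 0.0, 0.0], [-0.0018, -0.0048, 0.0, 0.0, 0.0, 0.0], [-0.0023, -0.0046, 0.0, 0.0, 0.0, 0.0]]
```

View pics/v3.png

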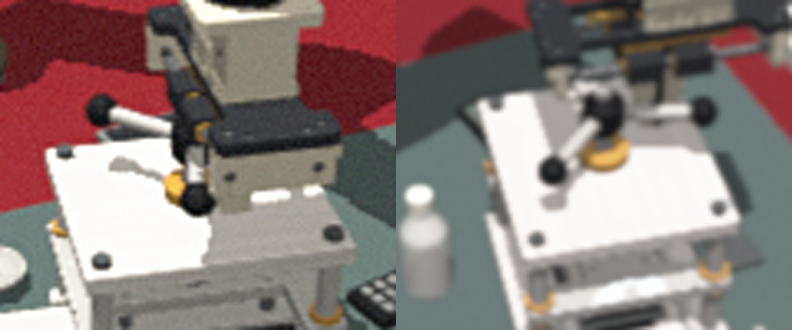

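The fingertip now sits just behind the near arm, between hub and ball, with the handle unmoved. I push clockwise.

Call:
carry_out([
  [0,-0.005,0,0,0,-0.004],
  [-0.001,-0.005,0,0,0,0],
  [-0.001,-0.005,0,0,0,0],
  [-0.002,-0.005,0,0,0,0],
  [-0.002,-0.005,0,0,0,0],
])

```text
time_s: 13.53
tcp_pos: [0.6143, 0.0555, 0.1456]
eef_rot: [-179.9, 0.3, -101.5]
contact_force: [1.4, 1.5, 0.2]
gripper_width: 0.0007
```

```bash
python3 -c "
from h import *
pol()
see('v4')
rows(-65,5)"
```

```text
t 13.5333 tcp [0.6143 0.0555 0.1456] press [-0.0127 -0.0436] rot [-179.9    0.3 -101.5] err [-0.005  0.003  0.001] F [1.4 1.5 0.2]
r 0.0475 ang -29.7 z 0.1456
[[-0.0037, -0.0043, 0.0002, -0.002, 0.001, 0.001], [-0.0041, -0.0037, 0.0002, -0.002, 0.001, 0.001], [-0.0041, -0.0037, 0.0, 0.0, 0.0, 0.0], [-0.0045, -0.0032, 0.0, 0.0, 0.0, 0.0], [-0.0048, -0.0026, 0.0, 0.0, 0.0, 0.0]]
```

View pics/v4.png

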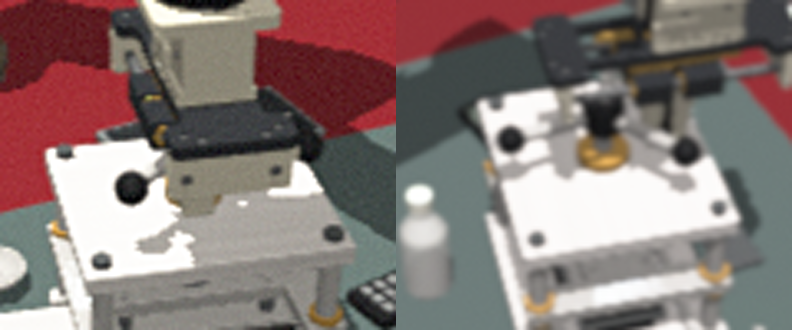

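Call:
carry_out([
  [-0.004,-0.004,0,0,0,0],
  [-0.004,-0.004,0,0,0,0],
  [-0.004,-0.004,0,0,0,0],
  [-0.005,-0.003,0,0,0,0],
  [-0.005,-0.003,0,0,0,0],
])

```text
time_s: 14.05
tcp_pos: [0.5913, 0.0356, 0.1461]
eef_rot: [-179.8, 0.3, -101.5]
contact_force: [1.5, 1.5, 0.6]
gripper_width: 0.0005
```

```bash
python3 -c "
from h import *
pol()
see('v5')
rows(-105,6)"
```

```text
t 14.05 tcp [0.5913 0.0356 0.1461] press [-0.0368 -0.0251] rot [-179.8    0.3 -101.5] err [-0.005  0.005  0.001] F [1.5 1.5 0.6]
r 0.0471 ang -67.1 z 0.1461
[[-0.0049, -0.0011, -0.0001, -0.002, 0.002, 0.001], [-0.005, -0.0005, -0.0001, -0.002, 0.002, 0.001], [-0.0049, -0.0006, 0.0, 0.0, 0.0, 0.0], [-0.0049, 0.0, 0.0, 0.0, 0.0, 0.0], [-0.0049, 0.0005, 0.0, 0.0, 0.0, 0.0], [-0.0048, 0.001, 0.0, 0.0, 0.0, 0.0]]
```

View pics/v5.png

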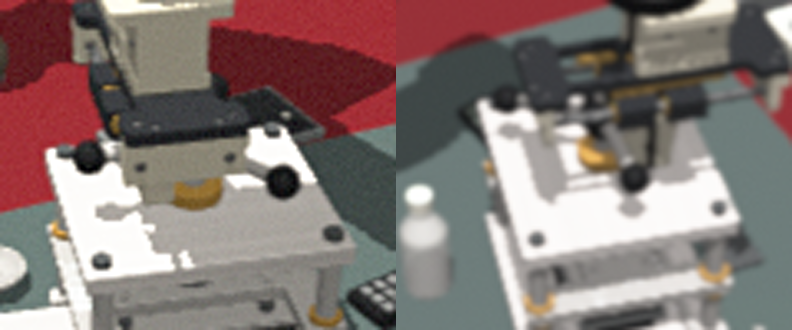

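Call:
carry_out([
  [-0.005,-0.001,0,-0.004,0.004,0],
  [-0.005,-0.0005,0,0,0,0],
  [-0.005,-0.0005,0,0,0,0],
  [-0.005,0,0,0,0,0],
  [-0.005,0.0005,0,0,0,0],
  [-0.005,0.001,0,0,0,0],
])

```text
time_s: 14.65
tcp_pos: [0.5597, 0.0345, 0.1467]
eef_rot: [-179.9, 0.0, -101.5]
contact_force: [1.8, -0.3, 0.1]
gripper_width: 0.0004
```

```bash
python3 -c "
from h import *
pol()
rows(-155,8)"
```

```text
t 14.65 tcp [0.5597 0.0345 0.1467] press [-0.0441  0.0057] rot [-179.9    0.  -101.5] err [0.    0.002 0.001] F [ 1.8 -0.3  0.1]
r 0.0465 ang -106.6 z 0.1467
[[-0.0045, 0.0019, -0.0003, 0.0, 0.001, 0.001], [-0.0043, 0.0023, -0.0003, 0.0, 0.001, 0.001], [-0.0041, 0.0026, 0.0, 0.0, 0.0, 0.0], [-0.0038, 0.003, 0.0, 0.0, 0.0, 0.0], [-0.0035, 0.0034, 0.0, 0.0, 0.0, 0.0], [-0.0031, 0.0037, 0.0, 0.0, 0.0, 0.0], [-0.0027, 0.004, 0.0, 0.0, 0.0, 0.0], [-0.0023, 0.0043, 0.0, 0.0, 0.0, 0.0]]
```

Call:
carry_out([
  [-0.0045,0.002,0,0,0,0],
  [-0.0043,0.0023,0,0,0,0],
  [-0.004,0.0026,0,0,0,0],
  [-0.0038,0.003,0,0,0,0],
  [-0.0035,0.0034,0,0,0,0],
  [-0.003,0.0037,0,0,0,0],
  [-0.0027,0.004,0,0,0,0],
  [-0.0023,0.0043,0,0,0,0],
])

```text
time_s: 15.32
tcp_pos: [0.5258, 0.061, 0.1463]
eef_rot: [180.0, -0.1, -101.5]
contact_force: [0.3, -0.9, -0.1]
gripper_width: 0.0005
```

```bash
python3 -c "
from h import *
pol()
see('v6')
rows(-205,8)"
```

```text
t 15.3167 tcp [0.5258 0.061  0.1463] press [-0.0249  0.0442] rot [ 1.800e+02 -1.000e-01 -1.015e+02] err [ 0.002 -0.001  0.002] F [ 0.3 -0.9 -0.1]
r 0.0505 ang -159.1 z 0.1463
[[0.0006, 0.0053, -0.0001, 0.001, -0.001, 0.0], [0.0012, 0.005, -0.0001, 0.001, -0.001, 0.0], [-0.0005, 0.0045, 0.0, 0.0, 0.0, 0.0], [0.0, 0.0046, 0.0, 0.0, 0.0, 0.0], [0.0004, 0.0045, 0.0, 0.0, 0.0, 0.0], [0.0009, 0.0045, 0.0, 0.0, 0.0, 0.0], [0.0013, 0.0044, 0.0, 0.0, 0.0, 0.0], [0.0017, 0.0042, 0.0, 0.0, 0.0, 0.0]]
```

View pics/v6.png

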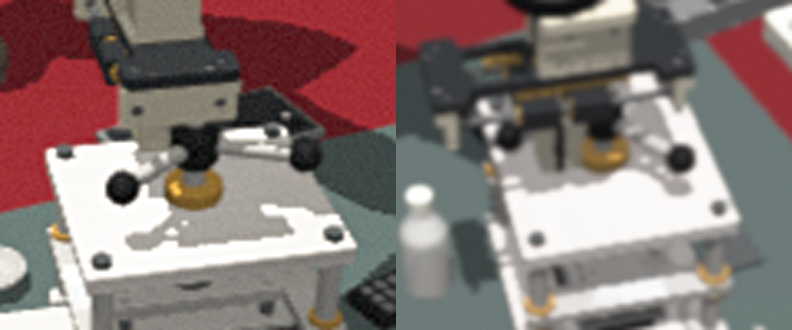

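Call:
carry_out([
  [0.0006,0.0053,0,0,0,0],
  [0.0012,0.005,0,0,0,0],
  [0,0.0045,0,0,0,0],
  [0,0.0046,0,0,0,0],
  [0.0004,0.0045,0,0,0,0],
  [0.0009,0.0045,0,0,0,0],
  [0.0013,0.0044,0,0,0,0],
  [0.0017,0.0042,0,0,0,0],
])

```text
time_s: 16.08
tcp_pos: [0.5307, 0.1, 0.1453]
eef_rot: [179.7, -0.3, -101.5]
contact_force: [-1.2, -1.0, 1.1]
gripper_width: 0.0001
```

```bash
python3 -c "
from h import *
pol()
rows(-245,7,z=.144)"
```

```text
t 16.0833 tcp [0.5307 0.1    0.1453] press [0.0144 0.0471] rot [ 179.7   -0.3 -101.5] err [ 0.005 -0.006  0.002] F [-1.2 -1.   1.1]
r 0.0473 ang 153.6 z 0.1453
[[0.0369, 0.0253, -0.0006, 0.002, -0.003, 0.001], [0.0408, -0.0169, -0.0006, 0.002, -0.003, 0.001], [0.0085, -0.043, 0.0, 0.0, 0.0, 0.0], [-0.0314, -0.0306, 0.0, 0.0, 0.0, 0.0], [-0.0428, 0.0096, 0.0, 0.0, 0.0, 0.0], [-0.0153, 0.0411, 0.0, 0.0, 0.0, 0.0], [0.0261, 0.0352, 0.0, 0.0, 0.0, 0.0]]
```

```bash
python3 -c "
from h import *
rows(110,7,z=.144)"
```

```text
[[0.0031, 0.0041, -0.0006, 0.002, -0.003, 0.001], [0.0035, 0.0037, -0.0006, 0.002, -0.003, 0.001], [0.0033, 0.0037, 0.0, 0.0, 0.0, 0.0], [0.0037, 0.0033, 0.0, 0.0, 0.0, 0.0], [0.0041, 0.0029, 0.0, 0.0, 0.0, 0.0], [0.0044, 0.0024, 0.0, 0.0, 0.0, 0.0], [0.0046, 0.002, 0.0, 0.0, 0.0, 0.0]]
```

Call:
carry_out([
  [0.003,0.004,-0.001,0.004,-0.006,0],
  [0.0035,0.0037,0,0,0,0],
  [0.0033,0.0037,0,0,0,0],
  [0.0037,0.0033,0,0,0,0],
  [0.004,0.003,0,0,0,0],
  [0.0044,0.0024,0,0,0,0],
  [0.0046,0.002,0,0,0,0],
])

```text
time_s: 16.67
tcp_pos: [0.5594, 0.1262, 0.1439]
eef_rot: [-180.0, 0.1, -101.5]
contact_force: [-2.2, -0.7, -0.1]
gripper_width: 0.0007
```

```bash
python3 -c "
from h import *
pol()
see('v7')
rows(80,5,z=.142)"
```

```text
t 16.6667 tcp [0.5594 0.1262 0.1439] press [0.0457 0.0241] rot [-1.800e+02  1.000e-01 -1.015e+02] err [-0.001  0.001  0.001] F [-2.2 -0.7 -0.1]
r 0.0491 ang 106.1 z 0.1439
[[0.0045, -0.0005, -0.0009, -0.001, 0.001, 0.001], [0.0043, -0.001, -0.0009, -0.001, 0.001, 0.001], [0.0041, 0.0002, 0.0, 0.0, 0.0, 0.0], [0.0041, -0.0002, 0.0, 0.0, 0.0, 0.0], [0.004, -0.0005, 0.0, 0.0, 0.0, 0.0]]
```

View pics/v7.png

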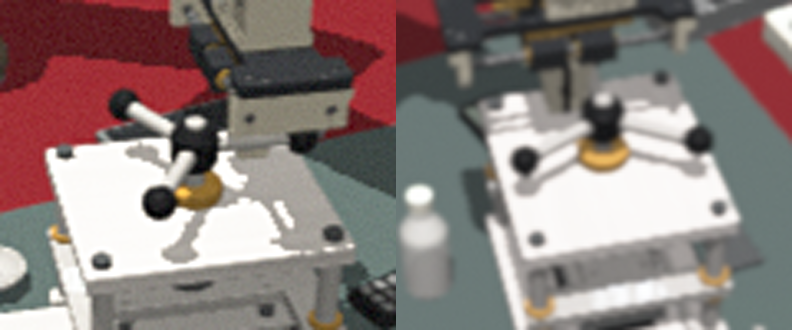

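```bash
cat >> star.py <<'E'
C={'side':np.array([.5763,.0800]),'scene':np.array([.5671,.0833])}
def one(n,u,v,z):
    X=onz(n,210+(u-396)/3.3,130+v/3.3,z) if n=='side' else onz(n,220+u/3.3,140+v/3.3,z);d=X[:2]-C[n];print(n,np.degrees(np.arctan2(d[1],d[0])).round(1),np.hypot(*d).round(4))
E
python3 -c "
from star import *
for z in (.197,.191): one('side',525,160,z);one('side',699,140,z);one('scene',123,103,z);one('scene',159,202,z)"
```

```text
side -161.7 0.0826
side -49.6 0.0807
scene -156.3 0.0717
scene -41.8 0.0892
side -165.4 0.0785
side -44.9 0.0788
scene -162.0 0.0794
scene -43.6 0.0805
```

Call:
carry_out([
  [0.0045,-0.0005,-0.001,0,0,0],
  [0.0043,-0.001,-0.001,0,0,0],
  [0.004,0,0,0,0,0],
  [0.004,-0.0002,0,0,0,0],
  [0.004,-0.0005,0,0,0,0],
])

```text
time_s: 17.18
tcp_pos: [0.5817, 0.1238, 0.1416]
eef_rot: [180.0, 0.1, -101.5]
contact_force: [-0.5, -0.3, 0.6]
gripper_width: 0.0005
```

```bash
python3 -c "
from h import *
pol()
rows(42,6,z=.142)"
```

```text
t 17.1833 tcp [0.5817 0.1238 0.1416] press [0.0478 0.0018] rot [ 1.800e+02  1.000e-01 -1.015e+02] err [-0.002  0.     0.001] F [-0.5 -0.3  0.6]
r 0.0456 ang 79.1 z 0.1416
[[0.0048, -0.001, 0.0002, -0.001, 0.0, 0.001], [0.0047, -0.0015, 0.0002, -0.001, 0.0, 0.001], [0.0044, -0.0022, 0.0, 0.0, 0.0, 0.0], [0.0042, -0.0027, 0.0, 0.0, 0.0, 0.0], [0.0039, -0.0031, 0.0, 0.0, 0.0, 0.0], [0.0035, -0.0035, 0.0, 0.0, 0.0, 0.0]]
```

Call:
carry_out([
  [0.0048,-0.001,0,0,0,0],
  [0.0047,-0.0015,0,0,0,0],
  [0.0044,-0.0022,0,0,0,0],
  [0.0042,-0.0027,0,0,0,0],
  [0.004,-0.003,0,0,0,0],
])

```text
time_s: 17.6
tcp_pos: [0.6065, 0.113, 0.1412]
eef_rot: [180.0, 0.1, -101.5]
contact_force: [-0.5, 2.1, -0.5]
gripper_width: 0.0002
```

```bash
python3 -c "
from h import *
pol()
see('v8')
rows(30,3,z=.142)"
```

```text
t 17.6 tcp [0.6065 0.113  0.1412] press [ 0.0421 -0.0247] rot [ 1.800e+02  1.000e-01 -1.015e+02] err [-0.002  0.     0.001] F [-0.5  2.1 -0.5]
r 0.0477 ang 45.4 z 0.1412
[[0.0021, -0.0036, 0.0004, -0.001, 0.0, 0.001], [0.0017, -0.0037, 0.0004, -0.001, 0.0, 0.001], [0.0021, -0.0033, 0.0, 0.0, 0.0, 0.0]]
```

View pics/v8.png

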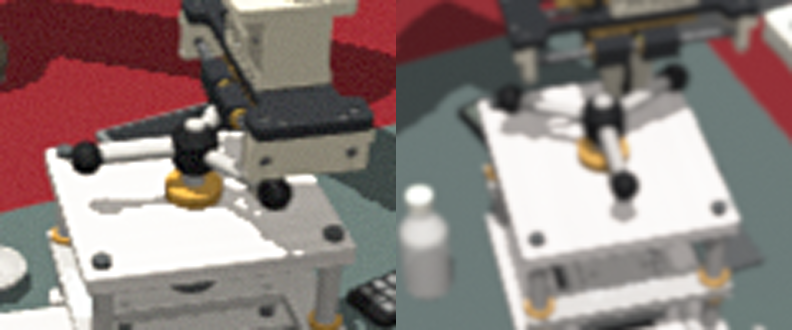

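```bash
python3 -c "
from star import *
for z in (.190,): one('side',510,98,z);one('side',676,76,z);one('side',624,185,z);one('scene',87,157,z);one('scene',274,193,z)
angs([(510,98),(676,76),(624,185)],z=.19)"
```

```text
side 136.3 0.0796
side 17.0 0.0799
side -103.9 0.0784
scene -101.1 0.0795
scene 15.8 0.0799
centre [0.5763 0.0808 0.19  ] ang [ 136.7   16.5 -103.8] r [0.0791 0.0797 0.0791]
```

Handle angle from three balls: turned about 320°, i.e. 7.1 mm down. I back away, lift, and check the pad from the front.

Call:
carry_out([
  [-0.004,0.004,0,0,0,0],
  [0,0,0.03,0,0,0],
  [0,0,0.04,0,0,0],
  [0,0,0.04,0,0,0],
  [0,0,0.04,0,0,0],
  [0,0,0.04,0,0,0],
  [-0.01,-0.038,0,0,0,0],
  [-0.012,-0.038,0,0,0,0],
  [-0.012,-0.038,0,0,0,0],
  [-0.012,-0.038,0,0,0,0],
  [-0.012,-0.038,0,0,0,0],
  [-0.012,-0.038,0,0,0,0],
])

```text
time_s: 18.7
tcp_pos: [0.5267, -0.112, 0.341]
eef_rot: [-179.6, 0.1, -101.0]
contact_force: [1.1, 0.1, 0.3]
gripper_width: 0.0005
```

```bash
python3 -c "
from h import *
pol()"
```

```text
t 18.7 tcp [ 0.5267 -0.112   0.341 ] press [-0.1943  0.0091] rot [-1.796e+02  1.000e-01 -1.010e+02] err [ 0.     0.007 -0.008] F [1.1 0.1 0.3]
r 0.1966 ang -103.6 z 0.341
```

Call:
carry_out([
  [-0.004,-0.03,0,0.113,-0.0233,0],
  [0,-0.02,0,0.113,-0.0233,0],
  [0,0,0,0.113,-0.0233,0],
  [0,0,-0.03,0.113,-0.0233,0],
  [0,0,-0.04,0.113,-0.0233,0],
  [0,0,-0.04,0.113,-0.0233,0],
  [0,0,-0.04,0.113,-0.0233,0],
  [0,0,-0.04,0.113,-0.0233,0],
  [0,0,-0.02,0.113,-0.0233,0],
  [0,0,0,0,0,0],
])

```text
time_s: 19.53
tcp_pos: [0.5241, -0.167, 0.1337]
eef_rot: [-174.7, 61.3, -99.1]
contact_force: [-0.4, 1.5, -4.3]
gripper_width: 0.0003
```

```bash
python3 -c "
from h import *
st();print('err60',roterr(-98,pitch=60).round(3))"
```

```text
t 19.5333 tcp [ 0.5241 -0.167   0.1337] press [-0.2487  0.0007] rot [-174.7   61.3  -99.1] err [-1.038  0.273  0.014] F [-0.4  1.5 -4.3]
err60 [-0.016  0.049  0.101]
```

Call:
carry_out([
  [0.003,0.03,-0.01,-0.01,0.045,0.09],
  [0.006,0.03,-0.005,0,0,0],
  [0.004,0.025,-0.005,0,0,0],
  [0,0,0,0,0,0],
  [0,0,0,0,0,0],
])

```text
time_s: 19.95
tcp_pos: [0.5346, -0.0827, 0.1041]
eef_rot: [177.9, 60.2, -100.7]
contact_force: [-0.1, -1.3, 0.6]
gripper_width: 0.0002
```

```bash
cat > prof.py <<'E'
from look import *
def go(name,r0=195,r1=240):
    T=wpose();M=T@K('wrist')[0]['mount'];w=r.capture('wrist')[::-1,::-1,::-1];np.save(name+'.npy',w);np.save(name+'_M.npy',M);st()
    print(press(M[:3,3]).round(4),M[2,3])
    cv2.imwrite(f'pics/{name}.png',w)
    z=np.clip((w[r0:r1,210:320].astype(float)-20)*2.2,0,255).astype(np.uint8);cv2.imwrite(f'pics/{name}z.png',cv2.resize(z,None,fx=7.2,fy=9,interpolation=2))
    print([(r0+i,int(v)) for i,v in enumerate(w[r0:r1,275:290].mean((1,2)))])
E
python3 -c "
from prof import *
go('x1')"
```

```text
t 20.0 tcp [ 0.5349 -0.0825  0.1046] press [-0.1637  0.0069] rot [ 178.    60.3 -100.6] err [-1.038  0.17  -0.031] F [0.3 0.7 0.1]
[-0.3613 -0.0017] 0.13545808302902276
[(195, 159), (196, 158), (197, 159), (198, 161), (199, 157), (200, 141), (201, 141), (202, 139), (203, 138), (204, 119), (205, 67), (206, 67), (207, 67), (208, 67), (209, 67), (210, 67), (211, 67), (212, 67), (213, 71), (214, 93), (215, 116), (216, 116), (217, 109), (218, 103), (219, 133), (220, 182), (221, 187), (222, 186), (223, 174), (224, 162), (225, 154), (226, 156), (227, 157), (228, 161), (229, 162), (230, 158), (231, 158), (232, 160), (233, 161), (234, 162), (235, 162), (236, 163), (237, 164), (238, 163), (239, 161)]
```

View pics/x1z.png

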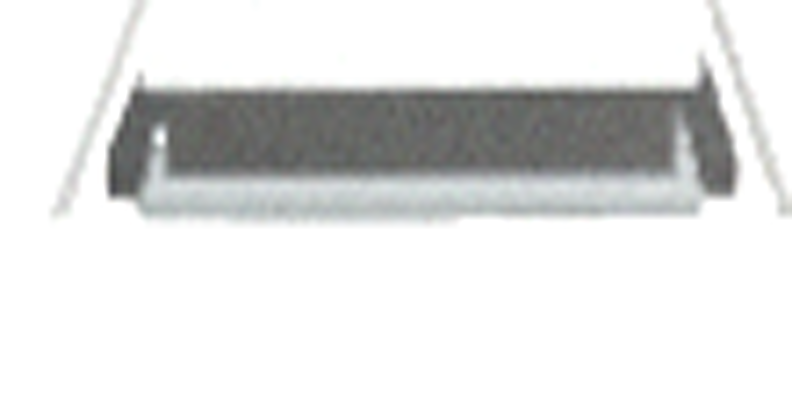

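View pics/x1.png

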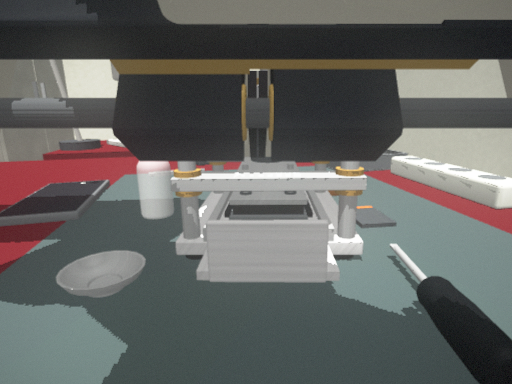

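```bash
python3 - <<'E'
from h import *
m,f=K('wrist')
def atx(name,row,x,col=282):
    M=np.load(name+'_M.npy');c=M[:3,3];u,v=511-col,383-row
    d=M[:3,:3]@np.array([(u-m['cx'])/f,(v-m['cy'])/f,1])
    n=np.array([np.cos(YAW),np.sin(YAW),0]);t=(x-n[:2]@(c[:2]-PC))/(n@d);return round((c+t*d)[2]*1e3,1)
print('before: backing',atx('q2',210.4,-.07),'padbot',atx('q2',219.3,-.07),'rim inner',atx('q2',225.8,-.0725),'top front',atx('q2',226.8,-.075))
print('now: backing',atx('x1',204.4,-.07),'rim inner',atx('x1',213.6,-.0725),atx('x1',213.6,-.07),'top front',atx('x1',214.6,-.075))
E
python3 - <<'E'
import numpy as np,cv2
# crosshead lower edge rows in left/right for both
for n in ('q2','x1'):
    w=np.load(f'{n}.npy').astype(float).mean(2)
    print(n,[(165+i,int(v)) for i,v in enumerate(w[165:212,222:236].mean(1))])
E
```

```text
before: backing 53.3 padbot 44.6 rim inner 39.2 top front 39.2
now: backing 47.4 rim inner 39.1 38.3 top front 39.0
q2 [(165, 113), (166, 114), (167, 116), (168, 117), (169, 119), (170, 127), (171, 140), (172, 144), (173, 146), (174, 149), (175, 193), (176, 239), (177, 243), (178, 243), (179, 244), (180, 241), (181, 218), (182, 156), (183, 164), (184, 168), (185, 168), (186, 168), (187, 168), (188, 168), (189, 168), (190, 167), (191, 166), (192, 166), (193, 156), (194, 132), (195, 131), (196, 130), (197, 129), (198, 138), (199, 146), (200, 150), (201, 150), (202, 150), (203, 149), (204, 142), (205, 132), (206, 132), (207, 131), (208, 127), (209, 103), (210, 61), (211, 60)]
x1 [(165, 114), (166, 115), (167, 115), (168, 115), (169, 126), (170, 140), (171, 147), (172, 159), (173, 209), (174, 246), (175, 245), (176, 246), (177, 247), (178, 236), (179, 166), (180, 172), (181, 175), (182, 175), (183, 175), (184, 175), (185, 175), (186, 175), (187, 173), (188, 172), (189, 174), (190, 163), (191, 137), (192, 145), (193, 147), (194, 148), (195, 147), (196, 147), (197, 147), (198, 148), (199, 147), (200, 140), (201, 140), (202, 139), (203, 136), (204, 127), (205, 103), (206, 93), (207, 91), (208, 90), (209, 92), (210, 92), (211, 88)]
```

```bash
python3 - <<'E'
from h import *
m,f=K('wrist')
def atx(name,row,x,col=229):
    M=np.load(name+'_M.npy');c=M[:3,3];u,v=511-col,383-row
    d=M[:3,:3]@np.array([(u-m['cx'])/f,(v-m['cy'])/f,1])
    n=np.array([np.cos(YAW),np.sin(YAW),0]);t=(x-n[:2]@(c[:2]-PC))/(n@d);return round((c+t*d)[2]*1e3,1)
for x in (-.095,-.085):
  print(x,'low edge',atx('q2',193.3,x),atx('x1',190.4,x),'front top',atx('q2',181.6,x),atx('x1',178.6,x),)
E
```

```text
-0.095 low edge 75.1 67.8 front top 85.1 78.2
-0.085 low edge 72.3 65.2 front top 82.7 76.0
```

Call:
carry_out([
  [-0.006,-0.03,0.03,0,0,0],
  [-0.004,-0.02,0.04,-0.115,0.019,-0.0035],
  [0,0,0.04,-0.115,0.019,-0.0035],
  [0,0,0.04,-0.115,0.019,-0.0035],
  [0,0,0.04,-0.115,0.019,-0.0035],
  [0,0,0.02,-0.115,0.019,-0.0035],
  [0,0,0,-0.115,0.019,-0.0035],
  [0,0,0,-0.115,0.019,-0.0035],
  [0,0,0,-0.115,0.019,-0.0035],
  [0,0,0,-0.115,0.019,-0.0035],
  [0,0,0,0,0,0],
])

```text
time_s: 20.92
tcp_pos: [0.5276, -0.1445, 0.3478]
eef_rot: [-175.9, -2.0, -103.0]
contact_force: [-0.4, -0.4, -1.9]
gripper_width: 0.0007
```

```bash
python3 -c "
from h import *
pol();a=np.radians(52);s=r.get_state();print(H+.047*np.array([np.cos(a),np.sin(a)])-s['tcp_pos'][:2])"
```

```text
t 20.9167 tcp [ 0.5276 -0.1445  0.3478] press [-0.2259  0.0017] rot [-175.9   -2.  -103. ] err [0.049 0.063 0.027] F [-0.4 -0.4 -1.9]
r 0.2281 ang -101.5 z 0.3478
[0.07429038 0.26054564]
```

Call:
carry_out([
  [0,0,0,0.049,0.063,0.027],
  [0.011,0.037,0,0,0,0],
  [0.011,0.037,0,0,0,0],
  [0.011,0.037,0,0,0,0],
  [0.011,0.037,0,0,0,0],
  [0.011,0.037,0,0,0,0],
  [0.011,0.037,0,0,0,0],
  [0.01,0.037,0,0,0,0],
  [0,0,0,0,0,0],
])

```text
time_s: 21.67
tcp_pos: [0.6014, 0.1185, 0.3674]
eef_rot: [-178.5, 1.0, -102.1]
contact_force: [-0.2, -1.8, -2.0]
gripper_width: 0.0005
```

```bash
python3 -c "
from h import *
pol();a=np.radians(52);s=r.get_state();print(H+.047*np.array([np.cos(a),np.sin(a)])-s['tcp_pos'][:2])"
```

```text
t 21.6667 tcp [0.6014 0.1185 0.3674] press [ 0.0465 -0.0186] rot [-178.5    1.  -102.1] err [-0.011  0.028  0.012] F [-0.2 -1.8 -2. ]
r 0.0486 ang 54.3 z 0.3674
[ 0.00056479 -0.00244614]
```

Call:
carry_out([
  [-0.004,0.002,-0.03,-0.011,0.028,0.012],
  [0,0,-0.04,0,0,0],
  [0,0,-0.04,0,0,0],
  [0,0,-0.04,0,0,0],
  [0,0,0,0,0,0],
  [0,0,0,0,0,0],
])

```text
time_s: 22.17
tcp_pos: [0.5995, 0.1208, 0.2264]
eef_rot: [-179.0, 0.9, -101.4]
contact_force: [0.6, 0.0, 2.6]
gripper_width: 0.0006
```

```bash
python3 -c "
from h import *
pol();a=np.radians(62);s=r.get_state();print(H+.047*np.array([np.cos(a),np.sin(a)])-s['tcp_pos'][:2])"
```

```text
t 22.1667 tcp [0.5995 0.1208 0.2264] press [ 0.0484 -0.0163] rot [-179.     0.9 -101.4] err [-0.012  0.021  0.001] F [0.6 0.  2.6]
r 0.0495 ang 57.6 z 0.2264
[-0.00447725 -0.00032137]
```

Call:
carry_out([
  [-0.005,0,-0.02,-0.012,0.021,0],
  [0,0,-0.02,0,0,0],
  [-0.002,0,-0.02,0,0,0],
  [0,0,-0.015,0,0,0],
  [0,0,0,0,0,0],
])

```text
time_s: 22.58
tcp_pos: [0.5998, 0.1213, 0.165]
eef_rot: [-179.0, 0.6, -101.6]
contact_force: [-0.8, -0.6, -0.4]
gripper_width: 0.0007
```

```bash
python3 -c "
from h import *
pol();see('y1');rows(30,5,z=.142)"
```

```text
t 22.5833 tcp [0.5998 0.1213 0.165 ] press [ 0.0489 -0.0165] rot [-179.     0.6 -101.6] err [-0.007  0.019  0.003] F [-0.8 -0.6 -0.4]
r 0.0501 ang 57.6 z 0.165
[[0.0022, -0.0048, -0.0129, -0.004, 0.011, 0.001], [0.0015, -0.0048, -0.0129, -0.004, 0.011, 0.001], [0.0029, -0.0031, 0.0, 0.0, 0.0, 0.0], [0.0026, -0.0033, 0.0, 0.0, 0.0, 0.0], [0.0023, -0.0036, 0.0, 0.0, 0.0, 0.0]]
```

View pics/y1.png

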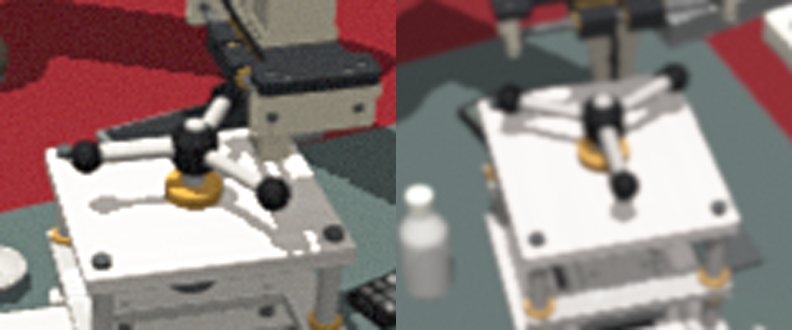

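Handle unchanged, and the fingertip is between the two arms. I lower to arm height (0.142) first, then push.

Call:
carry_out([
  [-0.003,0,-0.015,-0.007,0.019,0.003],
  [-0.001,0,-0.01,0,0,0],
  [0,0,0,0,0,0],
])

```text
time_s: 22.93
tcp_pos: [0.6006, 0.1228, 0.1477]
eef_rot: [-179.4, 0.4, -101.4]
contact_force: [-0.6, -0.5, -0.9]
gripper_width: 0.0002
```

```bash
python3 -c "
from h import *
pol();rows(20,7,z=.142)"
```

```text
t 22.9333 tcp [0.6006 0.1228 0.1477] press [ 0.0505 -0.017 ] rot [-179.4    0.4 -101.4] err [-0.004  0.011 -0.001] F [-0.6 -0.5 -0.9]
r 0.0517 ang 57.8 z 0.1477
[[0.0022, -0.0051, -0.0029, -0.002, 0.005, 0.0], [0.0015, -0.0051, -0.0029, -0.002, 0.005, 0.0], [0.003, -0.0031, 0.0, 0.0, 0.0, 0.0], [0.0027, -0.0034, 0.0, 0.0, 0.0, 0.0], [0.0024, -0.0036, 0.0, 0.0, 0.0, 0.0], [0.002, -0.0038, 0.0, 0.0, 0.0, 0.0], [0.0017, -0.004, 0.0, 0.0, 0.0, 0.0]]
```

Call:
carry_out([
  [0.002,-0.005,-0.003,-0.004,0.011,0],
  [0.0015,-0.005,-0.003,0,0,0],
  [0.003,-0.003,0,0,0,0],
  [0.0027,-0.0034,0,0,0,0],
  [0.0024,-0.0036,0,0,0,0],
  [0.002,-0.0038,0,0,0,0],
  [0.0017,-0.004,0,0,0,0],
])

```text
time_s: 23.52
tcp_pos: [0.6178, 0.0932, 0.1427]
eef_rot: [180.0, 0.0, -101.3]
contact_force: [-0.8, 0.8, 0.1]
gripper_width: 0.0002
```

```bash
python3 -c "
from h import *
pol();see('y2');rows(0,4,z=.142)"
```

```text
t 23.5167 tcp [0.6178 0.0932 0.1427] press [ 0.025  -0.0397] rot [ 180.     0.  -101.3] err [-0.001 -0.001 -0.001] F [-0.8  0.8  0.1]
r 0.047 ang 17.6 z 0.1427
[[0.0004, -0.0035, -0.0004, 0.0, 0.0, 0.0], [0.0002, -0.0035, -0.0004, 0.0, 0.0, 0.0], [0.0004, -0.0034, 0.0, 0.0, 0.0, 0.0], [0.0001, -0.0034, 0.0, 0.0, 0.0, 0.0]]
```

View pics/y2.png

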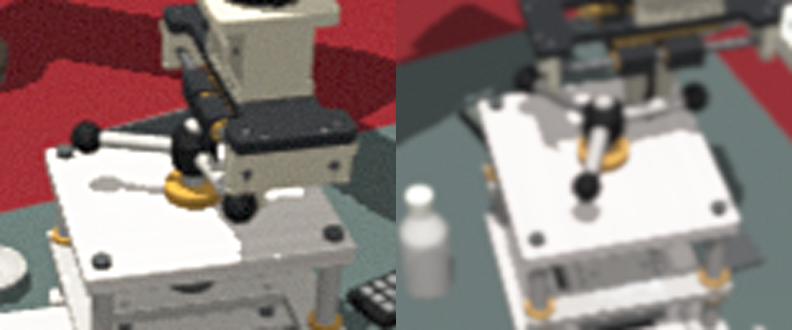

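```bash
python3 -c "
from star import *
angs([(527,78),(694,98),(586,186)],z=.189)"
```

```text
centre [0.5756 0.081  0.189 ] ang [ 115.    -5.7 -124.1] r [0.0804 0.0784 0.0786]
```

Call:
carry_out([
  [0.0004,-0.0035,0,0,0,0],
  [0.0002,-0.0035,0,0,0,0],
  [0.0003,-0.0035,0,0,0,0],
  [0,-0.0035,0,0,0,0],
  [-0.0003,-0.0035,0,0,0,0],
  [-0.0006,-0.0035,0,0,0,0],
])

```text
time_s: 24.12
tcp_pos: [0.618, 0.0718, 0.1428]
eef_rot: [-180.0, 0.2, -101.3]
contact_force: [0.3, 3.7, 0.4]
gripper_width: 0.0005
```

```bash
python3 -c "
from h import *
pol();see('y3')"
```

```text
t 24.1167 tcp [0.618  0.0718 0.1428] press [ 0.004  -0.0441] rot [-180.     0.2 -101.3] err [-0.003  0.001 -0.001] F [0.3 3.7 0.4]
r 0.0456 ang -9.1 z 0.1428
```

View pics/y3.png

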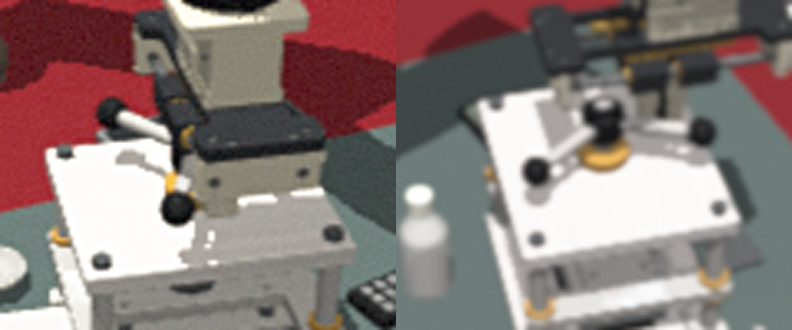

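```bash
python3 -c "
from star import *
for z in (.188,.189): one('side',536,171,z);one('side',702,131,z);one('scene',111,112,z);one('scene',177,208,z)"
```

```text
side -156.2 0.0787
side -34.3 0.0783
scene -153.1 0.0799
scene -34.8 0.0797
side -155.7 0.0795
side -35.2 0.0784
scene -152.1 0.0788
scene -34.6 0.0812
```

Turned about 370° in total (8.2 mm), so I estimate about 2.3 mm of spring compression. I back off and check from the front again.

Call:
carry_out([
  [0,0.006,0,0,0,0],
  [0,0,0.03,0,0,0],
  [0,0,0.04,0,0,0],
  [0,0,0.04,0,0,0],
  [0,0,0.04,0,0,0],
  [0,0,0.04,0,0,0],
  [-0.012,-0.034,0,0,0,0],
  [-0.014,-0.036,0,0,0,0],
  [-0.014,-0.036,0,0,0,0],
  [-0.014,-0.036,0,0,0,0],
  [-0.014,-0.036,0,0,0,0],
  [-0.014,-0.036,0,0,0,0],
])

```text
time_s: 25.22
tcp_pos: [0.5316, -0.1398, 0.3422]
eef_rot: [-179.9, -0.4, -100.9]
contact_force: [0.9, -0.8, -0.0]
gripper_width: 0.0004
```

Call:
carry_out([
  [0,-0.03,0,0.113,-0.0233,0],
  [0,0,0,0.113,-0.0233,0],
  [0,0,0,0.113,-0.0233,0],
  [0,0,-0.03,0.113,-0.0233,0],
  [0,0,-0.04,0.113,-0.0233,0],
  [0,0,-0.04,0.113,-0.0233,0],
  [0,0,-0.04,0.113,-0.0233,0],
  [0,0,-0.03,0.113,-0.0233,0],
  [0,0,-0.01,0.113,-0.0233,0],
  [0,0,0,0,0,0],
])

```text
time_s: 26.05
tcp_pos: [0.532, -0.1768, 0.1548]
eef_rot: [-175.5, 60.8, -99.1]
contact_force: [-1.6, 1.2, -3.2]
gripper_width: 0.0003
```

```bash
python3 -c "
from h import *
st();print('err60',roterr(-100,pitch=60).round(3))"
```

```text
t 26.05 tcp [ 0.532  -0.1768  0.1548] press [-0.2567 -0.0089] rot [-175.5   60.8  -99.1] err [-1.032  0.258  0.005] F [-1.6  1.2 -3.2]
err60 [-0.008  0.041  0.052]
```

Call:
carry_out([
  [0,0.03,-0.015,-0.008,0.04,0.05],
  [0.002,0.032,-0.01,0,0,0],
  [0.004,0.03,-0.008,0,0,0],
  [0,0,0,0,0,0],
  [0,0,0,0,0,0],
])

```text
time_s: 26.47
tcp_pos: [0.5357, -0.0863, 0.1129]
eef_rot: [178.1, 59.7, -101.9]
contact_force: [0.1, -0.3, 1.0]
gripper_width: 0.0006
```

```bash
python3 -c "
from prof import *
go('z1')
w=np.load('z1.npy').astype(float).mean(2)
print([(165+i,int(v)) for i,v in enumerate(w[165:212,222:236].mean(1))])"
```

```text
t 26.5167 tcp [ 0.536  -0.0861  0.1133] press [-0.167   0.0051] rot [ 178.2   59.8 -101.9] err [-1.027  0.183 -0.009] F [-0.5  0.1  0.2]
[-0.3646  0.0016] 0.1460518421362989
[(195, 175), (196, 174), (197, 173), (198, 172), (199, 155), (200, 117), (201, 141), (202, 157), (203, 157), (204, 156), (205, 157), (206, 153), (207, 138), (208, 138), (209, 137), (210, 128), (211, 99), (212, 67), (213, 68), (214, 67), (215, 67), (216, 67), (217, 67), (218, 67), (219, 67), (220, 84), (221, 110), (222, 115), (223, 111), (224, 106), (225, 95), (226, 70), (227, 66), (228, 65), (229, 84), (230, 143), (231, 185), (232, 185), (233, 179), (234, 165), (235, 154), (236, 153), (237, 154), (238, 157), (239, 160)]
[(165, 134), (166, 129), (167, 118), (168, 113), (169, 113), (170, 122), (171, 136), (172, 145), (173, 144), (174, 137), (175, 136), (176, 139), (177, 131), (178, 124), (179, 114), (180, 128), (181, 173), (182, 220), (183, 246), (184, 245), (185, 246), (186, 245), (187, 244), (188, 226), (189, 162), (190, 171), (191, 174), (192, 173), (193, 173), (194, 173), (195, 174), (196, 173), (197, 172), (198, 171), (199, 166), (200, 154), (201, 151), (202, 151), (203, 149), (204, 150), (205, 152), (206, 149), (207, 140), (208, 137), (209, 138), (210, 133), (211, 118)]
```

View pics/z1z.png

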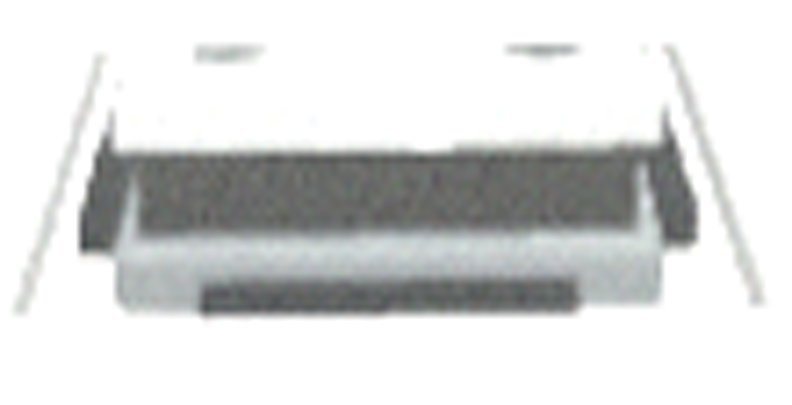

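View pics/z1.png

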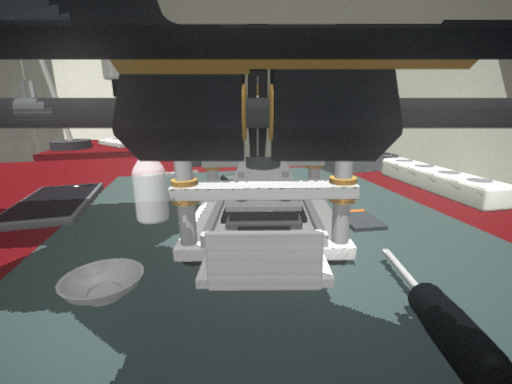

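```bash
python3 - <<'E'
from h import *
m,f=K('wrist')
def atx(name,row,x,col=282):
    M=np.load(name+'_M.npy');c=M[:3,3];u,v=511-col,383-row
    d=M[:3,:3]@np.array([(u-m['cx'])/f,(v-m['cy'])/f,1])
    n=np.array([np.cos(YAW),np.sin(YAW),0]);t=(x-n[:2]@(c[:2]-PC))/(n@d);return round((c+t*d)[2]*1e3,1)
for n,b,ri,lo,ft in (('q2',210.4,225.8,193.3,181.6),('x1',204.4,213.6,190.4,178.6),('z1',211.1,220.2,200,188.7)):
    print(n,'backing',atx(n,b,-.07),'rim',atx(n,ri,-.0725),'cross',atx(n,lo,-.095,229),atx(n,ft,-.095,229))
E
```

```text
q2 backing 53.3 rim 39.2 cross 75.1 85.1
x1 backing 47.4 rim 39.1 cross 67.8 78.2
z1 backing 47.4 rim 39.0 cross 66.4 76.7
```

The pad has stayed at 47.4 mm while the ram went on 1.2–1.5 mm further. The springs are in about 2.3–2.6 mm and the phone has not moved. I hand in.

```bash
python3 -c "
from h import *
print(r.close_job());st()"
```

```text
the job is handed in; nothing more can be done
None
the job is handed in; nothing more can be done
```

I closed the press and handed the job in. My last checks show the phone held with the springs in about 2.3–2.6 mm, inside the 0.7–4.5 mm range. The hand-in gives no verdict, and all these figures are my own camera measurements.

- **Carrier:** I pushed it by the front plate to its stop.
- **Handle:** I pushed the star arms clockwise with the shut fingertip, about 370° in total. The force readings there were only a few newtons.
- **Pad:** In the last front view it stayed at the same height while the ram went on lower, so it rests on the phone. It came down 5.9 mm, and the ram came down 8.2 mm by handle angle or about 8.5 mm by camera. The handle was at rest and the phone's front edge had not moved.
- **Bystanders:** Those near the press looked untouched in the pictures. I did not measure them one by one.

Three things went wrong or disagreed:

- **Fingertip position:** The cameras showed the real fingertips about 28 mm behind the reported TCP. My first push therefore caught only the top edge of the front plate and slid over it, and I repeated it lower.
- **Force at the stop:** The second push met the stop with a 29 N peak along the push (about 32 N in total at the wrist), close to the 35 N limit.
- **Tool drift:** The tool drifted by up to about 17 mm early on. I never found the cause and corrected for it as I went.

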